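Close up the spice tins and shut the drop-front box

ROBOT

A 6-joint arm with a two-finger parallel gripper is mounted at the origin on a cart in front of the work surface, level with it; the furniture and walls round the work are solid. World frame = base frame: x ahead of the robot, y to its left, z up, the work surface at z = 0. Lengths are in m, angles in rad, forces in N, time in s.
With the tool pointing down it reaches from about 0.325 to 0.9 m from the base axis. Payload 6.1 kg.
Tool frame: the origin (TCP) lies on the centre line of the jaws, within the pads' length; the fingertips stand 19 mm ahead of it and the grasp point (between the pads) is the TCP; z points along the fingers, y is the line along which they close (so a half turn about z gives the same grasp; the last joint's range is limited). The gripper opens to 87 mm and grips with 3 to 60 N. Pads are 19 mm wide; open, the fingers measure 117 mm over their backs; the gripper's body (75 mm by 190 mm) begins 51 mm behind the grasp point.
Start: joints at [1.157, 0.22, 1.526, -0, 1.395, -0.126], TCP at [0.177, 0.599, 0.204] pointing down, gripper open.
Joint ranges: [-2.98, 2.98], [-0.91, 2.08], [0.09, 2.57], [-1.24, 4.39], [0.2, 2.65], [-2.68, 2.68]. Speed limits (rad/s): [2.57, 2.57, 3.01, 3.14, 3.14, 3.14].

INTERFACE

Orientations are given as a rotation vector (axis times angle).
In Python, from station import sensors, capture, job, recognise, outline_of, mark_of gives the robot as it stands. The module is installed in compiled form; this text tells all that it offers.
- The arm moves only by the tool arm_command, never from a script. Its arguments are lists of equal length, an entry for each row: "translation": the shift along the tool's x, y, z in mm, a list of three; "turn": the turn, a rotation vector about the tool's x, y, z in rad, a list of three. A call has 1 to 8 rows; each row shifts and turns the commanded pose from where the row before left it, along the tool's axes as they then stand; what a row does not reach is not made up. A row lasts 1/12 s, in which the tool goes at most 41.7 mm and 7.16 degrees, less where a joint would pass 70% of its speed; a pose out of reach is approached as far as the arm can. A call is refused whole if a number of a shift passes 41.7 or a number of a turn 0.125, either way. A call with a gripper value outside its range is refused whole. "jaw" is the finger opening in mm, from 0 to 87, set as the call begins (left out, the last holds). The fingers move at their own pace and stop on an object; the grip force is fixed at half the most. Time passes only in rows, so rows that do not move let the fingers close. It gives the time, the measured TCP pose, the force, the opening and the grip force at its end, in the units of the state.
- sensors.get_obs(): the state, without advancing time (a new reading comes with each control period).
- capture(name): name is "side" or "top"; returns a dict with "color" (384x512x3 uint8, red, green, blue), "z_map" (384x512 float32, m along the optical axis (not along the pixel's ray), 0 where there is no reading), "vfov" (degrees; the focal length in pixels is half the picture's height over the tangent of half this angle, whatever the lens; pixels are square), "cx", "cy" (the principal point, pixels), "cam_to_world" (4x4, takes a point from camera to world coordinates). Camera axes: x right, y down, z forward; pixel columns grow to the right and rows downward; lengths in m; the calibration is good to about 2 mm. A picture is of the moment at which its call begins.
- job.sign_off(): hands the job in; it is judged then, once.
Trained networks look in a picture, given as the dict that the camera call returned (one of the last four; its "shot" number tells which), for a name from the list of things; names that differ only in an ending like _2 or _b are one class to them, and where a whole thing is asked for, a point or a joint stands for the part that bears it (a point fixed in the world has none). Each returns a list of dicts, best first, with "conf" (0 to 1); they miss things now and then, are a little off and sometimes report something else, mostly with a low value. They report only what shows in the picture. A call takes as long as a camera call. They do not tell look-alikes from the thing itself.
- recognise(picture, label): "bbox" ([centre column, centre row, width, height] in pixels, round what is visible of it).
- outline_of(picture, label): "pixels" (384x512 bool, what is visible of it) and "bbox" ([centre column, centre row, width, height] in pixels, round what is visible of it).
- mark_of(picture, label): "centre" ([row, column] in pixels: a listed point, or the origin of a listed thing).
The state is a dict: "clock": time; "joint_pos": joint angles; "joint_vel": joint speeds; "tau": joint torques, N m; "position": TCP position; "tcp_rot": TCP orientation; "force": force on the tool from outside, world axes, zero at the start; "wrist_torque": the same for the moment, N m; "finger_gap": opening from 0.0 (shut) to 1.0 (fully open); "grasp_force": force on a finger pad.
Only numpy, scipy, OpenCV 4.12 (cv2) and the standard library are available. Lean on these libraries where they do the work, as an engineer would, in place of code of your own. Each camera call takes 0.05 s, during which the arm holds its last target. There are 200 camera calls.

TASK

Straighten the spice tins in the drop-front wooden box: nudge the three that stand askew in it back against the rear rail and up snug to the left-hand end, so that they stand square in one closed row, and stand the fourth tin from the worktop upright in the space left at the right-hand end, square and in line with them. Swing the box's front fully up so that it is shut, let go, and leave the fruit and utensils round about where they are and no tin tipped over.

Things in the scene. Friction and masses are not known exactly. Their poses are not given: they have to be found in the camera images.
- rack: drop-front wooden spice box, fixed on the worktop, 56 mm deep (x), 200 mm long (y); origin at the centre of its underside, x to the rear rail, y along the row to the left-hand end. Floor 20 mm above the origin, its open front edge at x = -28 mm. Rear and end rails 8 mm thick, tops at z = 34 mm (14 mm over the floor). Shut, it is 48 mm deep and 184 mm long inside, for one row of four tins
- row_left (a point): left-hand rear inner corner of the box on its floor, where rear and left end rails meet: (20, 92, 20) mm in the rack's frame, axes as the rack's
- row_right (a point): right-hand rear inner corner of the box on its floor: (20, -92, 20) mm in the rack's frame, axes as the rack's
- flap (a joint): hinge of the front panel, along y at the box's lower front edge (x = -32, z = 6 mm in the rack's frame): 0 rad shut, upright, inner face at x = -28 mm; grows as it leans out and down to the front, 1.3 fully open; stiff, stays where left. Panel 200 mm long, 8 mm thick, reaching 46 mm from the axis, with a wooden pull at the middle
- flap_pull (a point): grip point of the dark wooden pull on the panel's outer face, 56 mm from the hinge axis and 9 mm outside the panel's mid-plane. Pull 18 mm wide (along y), 10 mm thick, 36 mm long, standing 20 mm past the panel's free edge; pinch it from its two sides
- tin_a: square tin-plate spice tin with a slip lid and blank paper labels, 44 x 44 mm, 52 mm tall, straight sides, about 0.12 kg; origin at the centre of its underside, z up through the lid, x and y square to its sides; stands in the box at the start, askew, with a gap to its neighbours
- tin_b: square tin-plate spice tin with a slip lid and blank paper labels, 44 x 44 mm, 52 mm tall, straight sides, about 0.12 kg; origin at the centre of its underside, z up through the lid, x and y square to its sides; stands in the box at the start, askew, with a gap to its neighbours
- tin_c: square tin-plate spice tin with a slip lid and blank paper labels, 44 x 44 mm, 52 mm tall, straight sides, about 0.12 kg; origin at the centre of its underside, z up through the lid, x and y square to its sides; stands in the box at the start, askew, with a gap to its neighbours
- tin_d: square tin-plate spice tin with a slip lid and blank paper labels, 44 x 44 mm, 52 mm tall, straight sides, about 0.12 kg; origin at the centre of its underside, z up through the lid, x and y square to its sides; stands on the worktop to the right of the box at the start; it goes into the right-hand end of the row
- lime: lime on the worktop, about 60 x 48 x 48 mm; origin at its underside; leave alone
- lemon: lemon on the worktop towards the back right, about 71 x 53 x 51 mm; origin at its underside; leave alone
- peeler: vegetable peeler lying on the strip in front of the sink, 170 x 25 x 18 mm, long axis x; origin at the centre of its underside; leave alone
- teaspoon: teaspoon lying near the worktop's front edge, 132 x 26 x 11 mm, long axis x; origin at the centre of its underside; leave alone
Not all that is in view belongs to the job. Leave any turquoise look-alike of the tin_d alone.

How it is judged:
At the end, for the whole second after the job is handed in: All four tins upright, still and square (0.1 rad) on the box's floor, backs within 7 mm of the rear rail; the first three closed up to the left end with gaps of at most 5 mm in all, the fourth in the space at the right end; front panel shut (within 0.08 rad) (x of tin_a in the frame of rack between -0.0085 and 0.001 m and z of tin_a in the frame of rack between 0.017 and 0.024 m and angle between each of tin_a, tin_b, tin_c, tin_d's own z axis and vertical below 0.08 rad and linear speed of each of tin_a, tin_b, tin_c, tin_d below 0.02 m/s and (angle between the x axis of tin_a and the x axis of rack, either way round below 0.1 rad or angle between the x axis of tin_a and the y axis of rack, either way round below 0.1 rad) and y of each of tin_a, tin_b, tin_c in the frame of rack above -0.023 m and x of tin_b in the frame of rack between -0.0085 and 0.001 m and z of tin_b in the frame of rack between 0.017 and 0.024 m and (angle between the x axis of tin_b and the x axis of rack, either way round below 0.1 rad or angle between the x axis of tin_b and the y axis of rack, either way round below 0.1 rad) and x of tin_c in the frame of rack between -0.0085 and 0.001 m and z of tin_c in the frame of rack between 0.017 and 0.024 m and (angle between the x axis of tin_c and the x axis of rack, either way round below 0.1 rad or angle between the x axis of tin_c and the y axis of rack, either way round below 0.1 rad) and x of tin_d in the frame of rack between -0.0085 and 0.001 m and z of tin_d in the frame of rack between 0.017 and 0.024 m and (angle between the x axis of tin_d and the x axis of rack, either way round below 0.1 rad or angle between the x axis of tin_d and the y axis of rack, either way round below 0.1 rad) and y of tin_d in the frame of rack between -0.072 and -0.06 m and value of joint flap below 0.08 rad); the robot touches nothing.
It fails at once if a tin is tipped over (angle between any of tin_a, tin_b, tin_c, tin_d's own z axis and vertical above 0.6 rad).
It fails at once if the lime, lemon, peeler or teaspoon is pushed more than 40 mm away (distance of any of lime, lemon, peeler, teaspoon from where it was at the start of the episode above 0.04 m).
It also fails if it takes over 72 s, if anything falls off the work surface, if the arm or the gripper's body presses on something with over 40 N, if the wrist force passes 120 N, or if a joint passes its speed limit or range.

## Working session

There is one attempt and no reset: what is moved stays moved. The work goes in short steps, Python scripts to look and compute and a tool call to move; the robot and the scene stay as the last step left them, time stands still between calls to the robot, and variables do not carry over. Pictures are saved under pics/ and viewed, at most 10 in all, crops included, and the job is handed in when it is done.

Besides the shell and the picture viewer there is one more tool, called after ">>>" by a JSON object that holds its "fn" and its "kwargs". arm_command: Moves the arm, as the interface text tells. Its arguments: {"type":"object","properties":{"translation":{"type":"array","items":{"type":"array","items":{"type":"number"}}},"turn":{"type":"array","items":{"type":"array","items":{"type":"number"}}},"jaw":{"type":"number"}},"required":["translation","turn"]}

```bash
mkdir -p pics; cat > h.py <<'E'
import numpy as np, cv2
from station import sensors, capture, job, recognise, outline_of, mark_of
def f(p): return p["color"].shape[0]/2/np.tan(np.radians(p["vfov"])/2)
def ray(p,r,c):
    d=np.array([(c-p["cx"])/f(p),(r-p["cy"])/f(p),1.]); T=np.array(p["cam_to_world"]); return T[:3,3],T[:3,:3]@d
def atz(p,r,c,z):
    o,d=ray(p,r,c); return o+d*(z-o[2])/d[2]
def cloud(p):
    h,w=p["z_map"].shape; R,C=np.mgrid[:h,:w]; z=p["z_map"]
    P=np.stack([(C-p["cx"])/f(p)*z,(R-p["cy"])/f(p)*z,z],-1); T=np.array(p["cam_to_world"]); return P@T[:3,:3].T+T[:3,3]
def proj(p,X):
    T=np.array(p["cam_to_world"]); q=T[:3,:3].T@(np.array(X)-T[:3,3]); return q[1]/q[2]*f(p)+p["cy"],q[0]/q[2]*f(p)+p["cx"]
def save(n,im): cv2.imwrite("pics/"+n,im[:,:,::-1])
E
python3 - <<'E'
from h import *
o=sensors.get_obs();print(o)
ims=[]
np.set_printoptions(precision=4,suppress=True)
for n in("side","top"):
    p=capture(n);ims.append(p["color"]);P=cloud(p)
    print(n,p["vfov"],p["cx"],p["cy"],np.array(p["cam_to_world"]))
    for l in["rack","tin_a","tin_d","flap","lime","lemon","peeler","teaspoon"]:
        for q in outline_of(p,l):
            m=q["pixels"]&(p["z_map"]>0); X=P[m]
            if len(X): print(l,round(q["conf"],2),np.round(q["bbox"]),np.median(X,0),"max",np.percentile(X,98,axis=0),"min",np.percentile(X,2,axis=0))
    for l in["row_left","row_right","flap_pull","rack","tin_a"]:
        for q in mark_of(p,l):
            r,c=q["centre"];print(l,round(q["conf"],2),np.round([r,c],1),P[int(r),int(c)])
save("a.png",cv2.resize(np.vstack(ims),(450,675)) if 0 else cv2.resize(np.hstack(ims),(800,300)))
save("side0.png",cv2.resize(ims[0],(800,600)));save("top0.png",cv2.resize(ims[1],(800,600)))
E
```

```text
{'clock': 0.0, 'joint_pos': array([ 1.15686881e+00,  2.21223917e-01,  1.52761198e+00,  7.13753501e-06,
        1.39470082e+00, -1.26116476e-01]), 'joint_vel': array([-1.14417367e-03,  1.67903308e-04, -6.60350205e-04,  9.70531706e-04,
       -8.52326451e-04, -2.96806076e-05]), 'tau': array([-2.11884733e-03, -4.94623339e+01, -3.87365985e+01,  6.99829613e-02,
        5.75644593e-02, -1.84566425e-04]), 'position': array([0.17715359, 0.59868286, 0.20323821]), 'tcp_rot': array([-4.50460175e-01, -3.10859788e+00,  2.93963508e-03]), 'force': array([-0.01232659,  0.58870887,  0.06476155]), 'wrist_torque': array([0.01697815, 0.00830041, 0.01138567]), 'grasp_force': 0.0, 'finger_gap': 1.0022665337669574}
side 54.0498430706923 258.4437948832289 190.62332236053354 [[-0.9378 -0.2358  0.2548  0.1519]
 [-0.347   0.6138 -0.7091  0.7663]
 [ 0.0108 -0.7534 -0.6574  0.9731]
 [ 0.      0.      0.      1.    ]]
rack 0.63 [245. 249.  54.  50.] [0.4445 0.0364 0.0232] max [0.5149 0.1109 0.036 ] min [ 0.4041 -0.0875  0.0062]
rack 0.47 [254. 249.  29.  49.] [0.4329 0.0154 0.0223] max [0.4587 0.1016 0.032 ] min 
[... 4744 characters left out ...]
0.0017]
peeler 0.65 [128. 237.  48.  10.] [0.3808 0.1943 0.0111] max [0.3966 0.2912 0.0212] min [0.3719 0.1363 0.0008]
teaspoon 0.48 [264. 236.  42.  10.] [ 0.3767 -0.2388  0.0044] max [ 0.3918 -0.1853  0.014 ] min [ 0.3644 -0.3084 -0.0047]
row_right 0.89 [194.4 213.6] [ 0.5171 -0.0782  0.0193]
flap_pull 0.92 [230.1 188.9] [0.3989 0.0019 0.0276]
rack 0.97 [200.3 191.2] [ 0.4895 -0.0178  0.0763]
tin_a 0.76 [213.9 410.8] [ 0.4371 -0.6969  0.0559]
tin_a 0.75 [204.5 188.1] [ 0.4777 -0.0072  0.0712]
tin_a 0.67 [201.8 204.9] [ 0.4863 -0.0586  0.0707]
tin_a 0.64 [189.2 375.1] [ 0.5155 -0.5962  0.0502]
tin_a 0.55 [209.1 269.6] [ 0.2565 -0.3454  1.5111]
tin_a 0.49 [211.3 174.1] [0.4563 0.0383 0.0696]
```

View pics/side0.png

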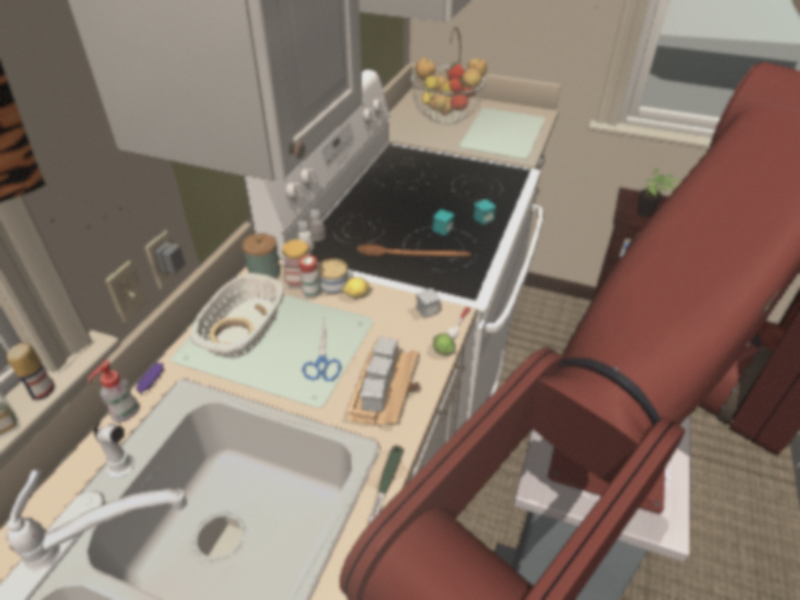

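View pics/top0.png

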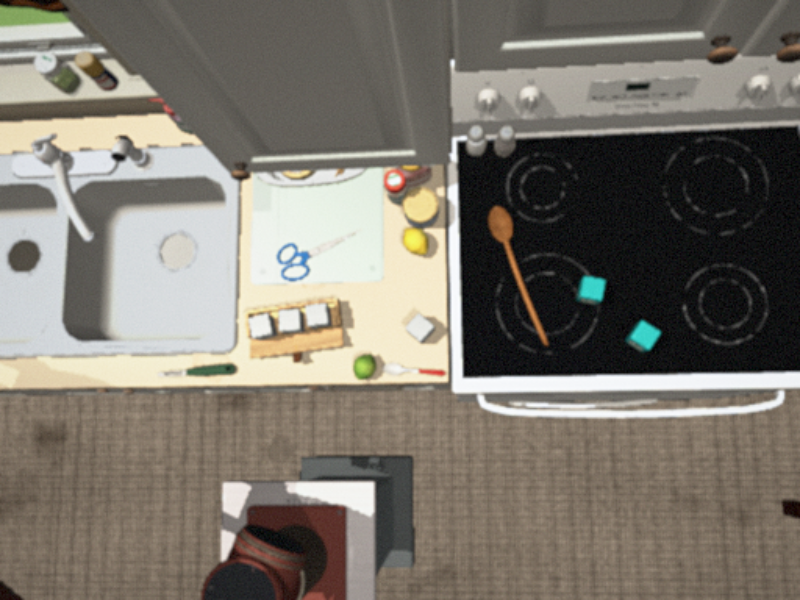

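The three grey tins stand in the box at top px (261–317, 320) of the 800-px view. The grey tin alone at (420, 326) is tin_d. The two turquoise look-alikes are on the hob at (592, 290) and (644, 336), so I choose the grey one and check it in a close crop.

```bash
python3 - <<'E'
from h import *
np.set_printoptions(precision=4,suppress=True)
ps=[capture("top") for _ in range(6)]
p=ps[-1]; p0=dict(p); p0["z_map"]=np.median([q["z_map"] for q in ps],0)
col=np.mean([q["color"].astype(float) for q in ps],0).astype(np.uint8)
s=capture("side")
np.savez("top0.npz",z=p0["z_map"],c=col)
P=cloud(p0)
print("table z",np.median(P[225:232,250:258,2]), "noise",np.std(ps[0]["z_map"][222:232,245:262]-ps[1]["z_map"][222:232,245:262]))
# tins: tops by height
for name,pp,Q,zz in(("top",p0,P,None),("side",s,cloud(s),None)):
  for q in outline_of(p if name=="top" else s,"tin_a"):
    m=q["pixels"]; X=Q[m]
    if np.median(X[:,1])<-.35: continue
    zt=np.percentile(X[:,2],75); 
    r,c=np.where(m&(np.abs(Q[...,2]-zt)<.008))
    W=np.array([atz(pp,a,b,zt)[:2] for a,b in zip(r,c)],np.float32)
    (cx,cy),(w,h),a=cv2.minAreaRect(W*1000)
    print(name,"tin zt",round(zt,4),"ctr",np.round([cx,cy],1),"wh",np.round([w,h],1),"ang",round(a,1),"n",len(r))
big=cv2.resize(col[180:245,150:290],None,fx=5.7,fy=5.7,interpolation=cv2.INTER_CUBIC)
b2=cv2.resize(s["color"][180:285,200:300],None,fx=5.7,fy=5.7,interpolation=cv2.INTER_CUBIC)
save("top1.png",big);save("side1.png",b2)
E
```

```text
table z -5.7209601086571915e-05 noise 0.11609698
top tin zt 0.0718 ctr [466.5  60.2] wh [42.  40.9] ang 13.9 n 163
top tin zt 0.0715 ctr [488.  -54.9] wh [44.4 44.4] ang 5.8 n 191
top tin zt 0.0518 ctr [ 460.4 -262.2] wh [43.6 43.9] ang 48.7 n 188
top tin zt 0.0719 ctr [477.7   0.8] wh [44.4 42.1] ang 1.0 n 182
side tin zt 0.0726 ctr [474.5  15.6] wh [45.3 58.9] ang 4.1 n 150
side tin zt 0.0516 ctr [ 457.4 -253.5] wh [47.6 50.1] ang 47.4 n 111
side tin zt 0.073 ctr [485.5 -45.1] wh [44.1 49.5] ang 7.5 n 136
side tin zt 0.0721 ctr [465.   69.5] wh [43.3 46.5] ang 13.0 n 164
```

View pics/top1.png

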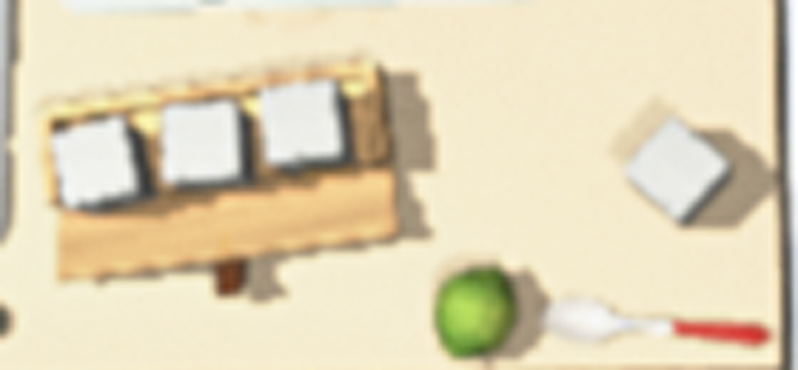

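View pics/side1.png

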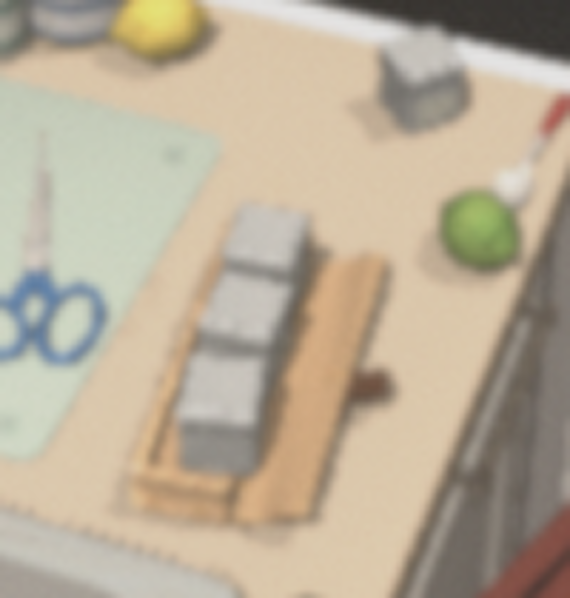

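Close crop of the top view: the grey tin_d sits at (677,170), turned about 45°, clear of the lime (475,310) and spoon. The flap lies open towards the front, with the dark pull at (230,278). The side crop shows the same scene. Next I fit the rack pose from the rail and panel corners read off both crops.

```bash
python3 - <<'E'
from h import *
from scipy.optimize import least_squares
np.set_printoptions(precision=4,suppress=True)
t=capture("top");s=capture("side")
obs=[]
def T(x,y,X): obs.append((t,180+y/5.7-.5,150+x/5.7-.5,X))
def S(x,y,X): obs.append((s,180+y/5.7-.5,200+x/5.7-.5,X))
T(41,112,(28,100,34));T(380,62,(28,-100,34))
T(60,280,(-75.2,100,22));T(397,238,(-75.2,-100,22))
S(385,256,(-75.2,-100,22));S(316,520,(-75.2,100,22)); S(133,487,(28,100,34))
for p in(t,s):
  for q in mark_of(p,"flap_pull")[:1]:
    print("pull",q["conf"],q["centre"])
q=mark_of(t,"flap_pull")[0]; obs.append((t,*q["centre"],(-88.4,0,12.3)))
def w(v,X):
    c,sn=np.cos(v[2]),np.sin(v[2]); X=np.array(X)/1000; return np.array([v[0]+c*X[0]-sn*X[1],v[1]+sn*X[0]+c*X[1],X[2]])
def res(v):
    r=[]
    for p,a,b,X in obs:
        A,B=proj(p,w(v,X)); r+=[A-a,B-b]
    return r
R=least_squares(res,[.48,0,.1],loss="soft_l1");v=R.x
print(v,np.round(np.array(res(v)).reshape(-1,2),1))
for sub in (t,s):
    o2=[o for o in obs if o[0] is sub]
    o3=obs;obs=o2;R2=least_squares(res,v);print(R2.x);obs=o3
# rear rail cloud line & tins in rack frame
d=np.load("top0.npz");tt=dict(t);tt["z_map"]=d["z"];P=cloud(tt)
c,sn=np.cos(v[2]),np.sin(v[2])
for n,x,y,a in(("a",466.5,60.2,13.9),("b",477.7,.8,1.0),("c",488,-54.9,5.8)):
    dx,dy=x/1e3-v[0],y/1e3-v[1];print(n,1e3*(c*dx+sn*dy),1e3*(-sn*dx+c*dy),a-np.degrees(v[2]))
for n,X in(("pull",(-88.4,0,12.3)),("slot a",(-3,70,20)),("b",(-3,26,20)),("c",(-3,-18,20)),("d",(-3,-66,20))):print(n,w(v,X))
# rail cross-section from depth
L=P.reshape(-1,3);dx=L[:,0]-v[0];dy=L[:,1]-v[1];rx=c*dx+sn*dy;ry=-sn*dx+c*dy
m=(abs(ry)<100)&(rx>15)&(rx<45)
for k in range(15,42,3):
    q=m&(abs(rx-k)<99)&(abs(rx*1e3-k)<1.5); print(k,end=" ")
m=(abs(ry)<.09)
for k in range(-92,40,4):
    q=m&(abs(rx*1e3-k)<2);print(k,np.round(np.percentile(L[q,2],20)*1e3,1),end="; ")
print()
m=(abs(rx-.024)<.003)
for k in range(-112,114,4):
    q=m&(abs(ry*1e3-k)<2);print(k,np.round(np.median(L[q,2])*1e3,0),end="; ")
E
```

```text
pull 0.59 [229.7, 189.6]
pull 0.87 [249.0, 263.2]
[0.4882 0.0076 0.1265] [[-0.4 -1.1]
 [-0.7 -1. ]
 [ 1.4 -0.3]
 [ 0.   0.5]
 [ 0.6  1. ]
 [-0.1 -0.3]
 [-3.  -0.4]
 [ 0.2  1.1]]
[0.4886 0.0064 0.1061]
[0.4886 0.013  0.1699]
a -14.852717865245838 54.88424250352956 6.651186384573258
b -11.237231807702859 -5.4542051113015 -6.248813615426743
c -8.047692371627154 -62.008664159069944 -1.4488136154267428
pull [ 0.4005 -0.0035  0.0123]
slot a [0.4764 0.0767 0.02  ]
b [0.4819 0.033  0.02  ]
c [ 0.4875 -0.0106  0.02  ]
d [ 0.4935 -0.0582  0.02  ]
15 18 21 24 27 30 33 36 39 -92 -2.5; -88 -2.5; -84 -1.7; -80 -2.6; -76 -1.9; -72 -1.5; -68 26.4; -64 25.6; -60 23.8; -56 21.7; -52 18.9; -48 17.5; -44 15.5; -40 13.4; -36 11.6; -32 10.1; -28 10.0; -24 26.9; -20 48.1; -16 46.6; -12 56.4; -8 44.4; -4 52.4; 0 49.1; 4 46.6; 8 45.2; 12 21.7; 16 19.0; 20 18.5; 24 31.4; 28 32.2; 32 29.1; 36 -1.4; 
-112 1.0; -108 -1.0; -104 -1.0; -100 32.0; -96 32.0; -92 33.0; -88 33.0; -84 32.0; -80 33.0; -76 31.0; -72 36.0; -68 32.0; -64 33.0; -60 33.0; -56 34.0; -52 33.0; -48 36.0; -44 35.0; -40 33.0; -36 34.0; -32 36.0; -28 33.0; -24 34.0; -20 32.0; -16 30.0; -12 31.0; -8 32.0; -4 33.0; 0 33.0; 4 31.0; 8 32.0; 12 27.0; 16 31.0; 20 31.0; 24 34.0; 28 31.0; 32 31.0; 36 31.0; 40 32.0; 44 33.0; 48 26.0; 52 32.0; 56 25.0; 60 30.0; 64 32.0; 68 32.0; 72 35.0; 76 30.0; 80 27.0; 84 31.0; 88 31.0; 92 33.0; 96 35.0; 100 nan; 104 nan; 108 -1.0; 112 0.0;
  return _methods._mean(a, axis=axis, dtype=dtype,
  ret = ret.dtype.type(ret / rcount)
```

```bash
cat > fit.py <<'E'
from h import *
from scipy.optimize import least_squares
def model(rx,ry,t):
    # height of rack in rack frame (mm), soft edges
    s=lambda u:1/(1+np.exp(-np.clip(u/1.0,-40,40)))
    ins=s(100-abs(ry))
    box=s(rx+28)*s(28-rx); rail=np.maximum(s(rx-20)*s(28-rx), s(abs(ry)-92)*s(rx+28)*s(28-rx))
    h=20*box+14*rail*box
    # flap inner face line
    x0,z0=-32+4*np.cos(t),6+4*np.sin(t); x1=x0-46*np.sin(t)
    fl=s(rx-x1)*s(-28-rx); h=h+fl*(z0+(x0-rx)/np.tan(t))
    return h*ins
def fitrack(p,v0,excl):
    L=cloud(p).reshape(-1,3)*1e3
    m=(abs(L[:,0]-v0[0])<150)&(abs(L[:,1]-v0[1])<150)&(L[:,2]<42)&(L[:,2]>-6); L=L[m]
    for ex,ey,er in excl: L=L[np.hypot(L[:,0]-ex,L[:,1]-ey)>er]
    def res(v):
        c,s=np.cos(v[2]),np.sin(v[2]);dx=L[:,0]-v[0];dy=L[:,1]-v[1]
        return (model(c*dx+s*dy,-s*dx+c*dy,v[3])-L[:,2])/5
    best=None
    for yw in(.1,.13,.16):
        R=least_squares(res,[v0[0],v0[1],yw,1.2],loss="soft_l1",x_scale=[5,5,.05,.1],diff_step=1e-3)
        if best is None or R.cost<best.cost:best=R
    return best.x,best.cost,len(L)
E
python3 - <<'E'
from fit import *
np.set_printoptions(precision=4,suppress=True)
for n in("top","side"):
    ps=[capture(n) for _ in range(5)];p=dict(ps[-1]);p["z_map"]=np.median([q["z_map"] for q in ps],0)
    ex=[(466,60,34),(478,1,34),(488,-55,34),(395,-5,18),(382,-147,45)]
    if n=="side": ex=[(466,60,40),(478,1,40),(488,-55,40),(395,-5,18),(382,-140,45)]
    v,c,N=fitrack(p,(489,7),ex);print(n,v,c,N)
    C,S=np.cos(v[2]),np.sin(v[2]);dx,dy=0,0
    for nm,x,y,a in(("a",466.5,60.2,13.9),("b",477.7,.8,1.0),("c",488,-54.9,5.8)):
        dx,dy=x-v[0],y-v[1];print(nm,C*dx+S*dy,-S*dx+C*dy,a-np.degrees(v[2]))
    for l in["flap_pull"]:
        print([(q["centre"],q["conf"]) for q in mark_of(p if 0 else ps[-1],l)])
E
```

```text
top [490.0864   6.7625   0.1209   1.151 ] 2284.710944353906 6263
a -16.9711523252955 55.89151495778053 6.9748127146696985
b -13.014913384397515 -4.42554874265603 -5.925187285330302
c -9.505987429605495 -60.96109011835868 -1.125187285330302
[([230.9, 189.0], 0.69)]
side [488.4429   8.9814   0.1155   1.1385] 2260.7099559306153 4747
a -15.891761913890306 53.406809096901256 7.279785262845859
b -11.614526368423673 -6.88834208533393 -5.620214737154141
c -7.804725570258851 -63.40440544680934 -0.8202147371541413
[([247.6, 264.3], 0.92)]
```

```bash
cat > plan.py <<'E'
from h import *
from scipy.spatial.transform import Rotation as Ro
RX,RY,YAW=489.4,7.6,.12
def pose():
    o=sensors.get_obs(); return o["position"]*1e3,Ro.from_rotvec(o["tcp_rot"]).as_matrix(),o
def rack(X,v=None):
    a,b,y=v or (RX,RY,YAW);c,s=np.cos(y),np.sin(y);dx,dy=X[0]-a,X[1]-b;return np.round([c*dx+s*dy,-s*dx+c*dy,X[2]],1)
def unrack(x,y,z):
    c,s=np.cos(YAW),np.sin(YAW);return np.array([RX+c*x-s*y,RY+s*x+c*y,z])
def down(yaw): # tool y at heading yaw, z down, x=y+90deg
    return np.array([[-np.sin(yaw),np.cos(yaw),0],[np.cos(yaw),np.sin(yaw),0],[0,0,-1.]])
def plan(target,yaw,start=None,n=None):
    P,R,o=pose() if start is None else (*start,None); Rt=down(yaw)
    dv=Ro.from_matrix(R.T@Rt).as_rotvec(); d=np.array(target)-P
    n=n or int(np.ceil(max(np.linalg.norm(d)/40,np.linalg.norm(dv)/.12)))
    S=[];W=[]
    for i in range(n):
        Ri=R@Ro.from_rotvec(dv*i/n).as_matrix(); S.append(np.round(Ri.T@d/n,1).tolist()); W.append(np.round(dv/n,3).tolist())
    print(n);print(S);print(W)
    return np.array(target),Rt
E
python3 -c "
from plan import *
plan((466,61,140),YAW)
print(unrack(-16,55,0))"
```

```text
16
[[-26.8, -27.1, 4.0], [-28.7, -25.1, 4.0], [-30.5, -23.0, 4.0], [-32.1, -20.7, 4.0], [-33.5, -18.3, 4.0], [-34.7, -15.8, 4.0], [-35.8, -13.3, 4.0], [-36.7, -10.6, 4.0], [-37.3, -7.9, 4.0], [-37.8, -5.2, 4.0], [-38.1, -2.4, 4.0], [-38.2, 0.3, 4.0], [-38.0, 3.1, 4.0], [-37.7, 5.9, 4.0], [-37.2, 8.6, 4.0], [-36.5, 11.3, 4.0]]
[[0.0, 0.0, 0.073], [0.0, 0.0, 0.073], [0.0, 0.0, 0.073], [0.0, 0.0, 0.073], [0.0, 0.0, 0.073], [0.0, 0.0, 0.073], [0.0, 0.0, 0.073], [0.0, 0.0, 0.073], [0.0, 0.0, 0.073], [0.0, 0.0, 0.073], [0.0, 0.0, 0.073], [0.0, 0.0, 0.073], [0.0, 0.0, 0.073], [0.0, 0.0, 0.073], [0.0, 0.0, 0.073], [0.0, 0.0, 0.073]]
[466.93089043  60.28907966   0.        ]
```

>>> {"fn": "arm_command", "kwargs": {"translation": [[-27,-27,4],[-29,-25,4],[-30.5,-23,4],[-32,-21,4],[-33.5,-18,4],[-35,-16,4],[-36,-13,4],[-37,-11,4]], "turn": [[0,0,0.073],[0,0,0.073],[0,0,0.073],[0,0,0.073],[0,0,0.073],[0,0,0.073],[0,0,0.073],[0,0,0.073]], "jaw": 87}}

```text
clock: 3.37
position: [0.3228, 0.3278, 0.1724]
tcp_rot: [1.331, 2.845, 0.001]
force: [0.6, -0.7, 0.6]
finger_gap: 0.998
grasp_force: 0.0
```

>>> {"fn": "arm_command", "kwargs": {"translation": [[-37,-8,4],[-38,-5,4],[-38,-2,4],[-38,0,4],[-38,3,4],[-38,6,4],[-37,9,4],[-36,11,4]], "turn": [[0,0,0.073],[0,0,0.073],[0,0,0.073],[0,0,0.073],[0,0,0.073],[0,0,0.073],[0,0,0.073],[0,0,0.073]]}}

```text
clock: 4.03
position: [0.4664, 0.0588, 0.1406]
tcp_rot: [2.094, 2.341, 0.001]
force: [0.1, -0.0, -0.1]
finger_gap: 1.002
grasp_force: 0.0
```

```bash
python3 -c "
from plan import *
P,R,o=pose();print(P,R,o['force'],rack(P))
plan(unrack(-16,55,62),YAW)"
```

```text
[466.44721137  58.76800795 140.58093448] [[-1.10852837e-01  9.93836096e-01  1.20924310e-03]
 [ 9.93836829e-01  1.10852845e-01  6.04740103e-05]
 [-7.39467836e-05  1.20849404e-03 -9.99999267e-01]] [ 0.11291871 -0.02095143 -0.11223534] [-16.7  53.5 140.6]
2
[[0.7, 0.3, 39.3], [0.7, 0.3, 39.3]]
[[0.001, 0.0, -0.004], [0.001, 0.0, -0.004]]
```

>>> {"fn": "arm_command", "kwargs": {"translation": [[0,1,26],[0,0,26],[1,0,26],[0,0,0]], "turn": [[0,0,-0.009],[0,0,0],[0,0,0],[0,0,0]]}}

```text
clock: 4.37
position: [0.4623, 0.0615, 0.0575]
tcp_rot: [-2.076, -2.348, 0.009]
force: [-1.0, 0.1, -1.0]
finger_gap: 0.998
grasp_force: 0.0
```

>>> {"fn": "arm_command", "kwargs": {"translation": [[0,0,0],[0,0,0],[0,0,0],[0,0,0],[0,0,0],[0,0,0]], "turn": [[0,0,0],[0,0,0],[0,0,0],[0,0,0],[0,0,0],[0,0,0]], "jaw": 30}}

```text
clock: 4.87
position: [0.4672, 0.0619, 0.0633]
tcp_rot: [2.078, 2.354, 0.002]
force: [-0.6, -0.0, 1.1]
finger_gap: 0.634
grasp_force: 0.0
```

```bash
python3 -c "
from plan import *
P,R,o=pose();print(P,R,o['force'],rack(P),o['finger_gap']*87)"
```

```text
[467.17420653  61.88562664  63.3153764 ] [[-1.23968972e-01  9.92284443e-01  1.81037266e-03]
 [ 9.92286047e-01  1.23969327e-01 -8.49087971e-05]
 [-3.08684359e-04  1.78588148e-03 -9.99998358e-01]] [-0.64701067 -0.00216926  1.08951261] [-15.6  56.6  63.3] 55.18607534147025
```

>>> {"fn": "arm_command", "kwargs": {"translation": [[0,0,0],[0,0,0],[0,0,0],[0,0,0],[0,0,0]], "turn": [[0,0,0],[0,0,0],[0,0,0],[0,0,0],[0,0,0]]}}

```text
clock: 5.28
position: [0.4664, 0.0618, 0.0623]
tcp_rot: [-2.079, -2.355, 0.0]
force: [-0.2, 0.3, -0.7]
finger_gap: 0.362
grasp_force: 0.0
```

```bash
python3 -c "
from plan import *
P,R,o=pose();print(P,o['force'],rack(P),o['finger_gap']*87,o['grasp_force'])"
```

```text
[466.38756895  61.78229586  62.25579986] [-0.17968037  0.2906985  -0.65084781] [-16.4  56.5  62.3] 31.457122042646404 0.0
```

```bash
python3 - <<'E'
from plan import *
t=capture("top");s=capture("side")
a=cv2.resize(t["color"][170:245,140:230],(480,400),interpolation=cv2.INTER_CUBIC);b=cv2.resize(s["color"][200:290,195:267],(320,400),interpolation=cv2.INTER_CUBIC)
save("g1.png",np.hstack([a,b]))
for p in(t,s):print(proj(p,pose()[0]/1e3))
E
```

```text
(np.float64(208.33343536983276), np.float64(167.469462512907))
(np.float64(247.99644718921934), np.float64(239.19093619650297))
```

View pics/g1.png

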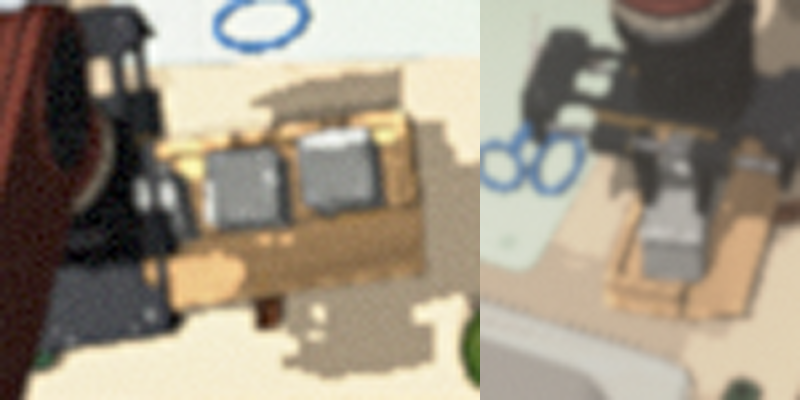

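The crop shows the gripper over tin a, with the fingers (650–705, 190) apparently just behind its visible front. The tin still stands, so I check depth numerically.

```bash
python3 - <<'E'
from plan import *
np.set_printoptions(precision=1,suppress=True,linewidth=200)
s=capture("side");P=cloud(s)*1e3
for q in outline_of(s,"tin_a"):
    X=P[q["pixels"]]
    if abs(np.median(X[:,1]))<150: print(q["conf"],q["bbox"],np.percentile(X,[5,50,95],axis=0))
for r in range(232,270,3):
    print(r,[tuple(int(v) for v in P[r,c]) for c in range(226,254,4)])
print(pose()[2]['finger_gap'],pose()[2]['clock'])
E
```

```text
232 [(488, 101, 167), (478, 95, 165), (466, 93, 167), (455, 90, 168), (443, 90, 174), (433, 84, 171), (421, 83, 175)]
235 [(487, 104, 157), (487, 78, 131), (482, 61, 116), (487, 19, 70), (440, 96, 169), (428, 96, 173), (417, 91, 172)]
238 [(547, -11, 0), (489, 75, 114), (481, 63, 104), (484, 28, 67), (440, 97, 156), (428, 96, 160), (417, 93, 161)]
241 [(541, 0, 0), (528, -2, 2), (482, 63, 90), (485, 26, 49), (471, 25, 54), (439, 70, 115), (456, -5, 27)]
244 [(536, 12, 0), (510, 35, 34), (484, 60, 72), (472, 56, 73), (461, 51, 72), (442, 63, 93), (456, -5, 12)]
247 [(531, 24, 0), (505, 47, 34), (479, 71, 72), (468, 66, 71), (456, 62, 72), (448, 50, 61), (451, 7, 13)]
250 [(524, 38, 2), (505, 48, 21), (474, 82, 72), (463, 77, 71), (452, 73, 71), (448, 48, 45), (446, 19, 13)]
253 [(506, 76, 37), (500, 58, 19), (471, 90, 67), (460, 84, 66), (447, 83, 70), (449, 48, 30), (441, 33, 16)]
256 [(501, 86, 36), (496, 69, 18), (472, 89, 51), (459, 88, 57), (447, 84, 57), (449, 47, 14), (435, 47, 20)]
259 [(497, 95, 33), (490, 82, 21), (472, 91, 39), (460, 87, 40), (447, 84, 43), (444, 59, 14), (430, 60, 21)]
262 [(493, 106, 33), (479, 104, 37), (473, 90, 24), (461, 85, 23), (448, 83, 26), (441, 68, 12), (427, 69, 18)]
265 [(492, 108, 20), (479, 107, 26), (466, 106, 31), (453, 104, 34), (449, 81, 8), (436, 80, 13), (421, 85, 26)]
268 [(494, 106, 3), (480, 107, 10), (467, 104, 13), (454, 103, 18), (444, 94, 10), (430, 94, 17), (417, 94, 24)]
0.3457193004394199 5.4833
```

>>> {"fn": "arm_command", "kwargs": {"translation": [[0,0,0],[0,0,0],[0,0,0]], "turn": [[0,0,0],[0,0,0],[0,0,0]], "jaw": 15}}

```text
clock: 5.73
position: [0.4665, 0.0618, 0.0623]
tcp_rot: [2.08, 2.355, -0.0]
force: [0.2, -0.5, 0.2]
finger_gap: 0.215
grasp_force: 0.0
```

```bash
python3 - <<'E'
from plan import *
s=capture("side")
save("g2.png",cv2.resize(s["color"][215:275,205:285],(800,600),interpolation=cv2.INTER_CUBIC))
P,R,o=pose();print(P,R,o["finger_gap"],o["grasp_force"])
for z in(0,-19,51):
    for y in(-43,0,43):
        q=proj(s,(P+R@[0,y,-z])/1e3);print(z,y,[round((q[1]-205)*10),round((q[0]-215)*10)])
E
```

```text
[466.46954044  61.78542797  62.33818449] [[-1.23674965e-01  9.92322781e-01 -3.49983401e-05]
 [ 9.92322782e-01  1.23674965e-01  4.15372094e-06]
 [ 8.45025041e-06 -3.42159389e-05 -9.99999999e-01]] 0.1968497938564013 0.0
0 -43 [475, 355]
0 0 [342, 330]
0 43 [210, 305]
-19 -43 [475, 394]
-19 0 [343, 369]
-19 43 [213, 344]
51 -43 [475, 246]
51 0 [338, 220]
51 43 [202, 195]
```

View pics/g2.png

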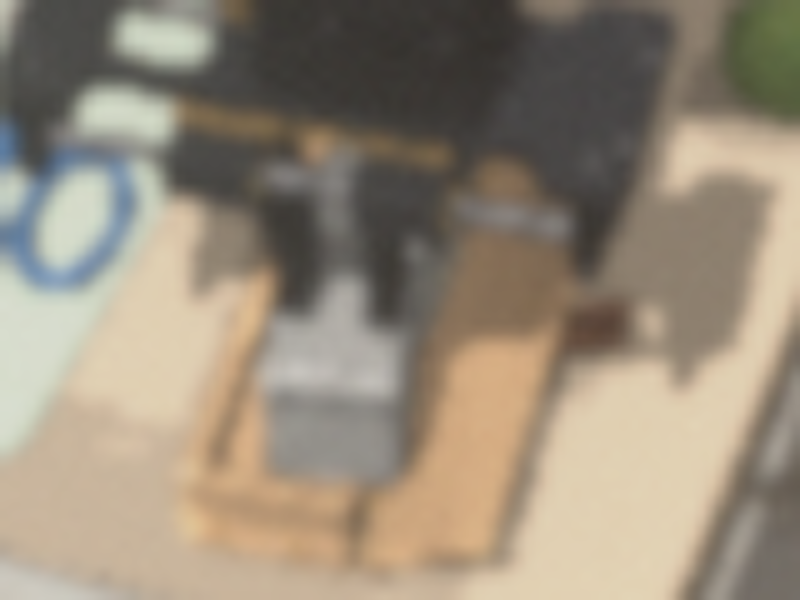

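The crop shows the closed fingers (295 and 385, row 310) ending at the tin's top edge and not beside it. I get dense depth along those columns.

```bash
python3 - <<'E'
from plan import *
ps=[capture("side") for _ in range(4)];s=dict(ps[-1]);s["z_map"]=np.median([q["z_map"] for q in ps],0)
P=cloud(s)*1e3
for r in range(230,262):
    print(r,[tuple(int(round(v)) for v in P[r,c]) for c in (232,234,236,239,242,244,246)],[int(ps[-1]["color"][r,c].mean()) for c in(232,234,236,239,242,244,246)])
t=capture("top");P=cloud(t)*1e3
print("top")
for r in range(196,222,2):
    print(r,[tuple(int(round(v)) for v in P[r,c]) for c in (158,162,166,170,173,176,178,180)])
E
```

```text
230 [(476, 87, 166), (479, 66, 144), (516, -28, 35), (492, 0, 73), (446, 84, 175), (441, 81, 174), (433, 83, 179)] [77, 77, 121, 112, 86, 86, 90]
231 [(473, 93, 169), (468, 90, 168), (477, 57, 132), (490, 5, 73), (444, 88, 175), (439, 85, 174), (433, 84, 175)] [98, 97, 110, 110, 73, 76, 80]
232 [(473, 95, 167), (467, 93, 168), (462, 90, 167), (453, 89, 169), (443, 90, 174), (437, 89, 175), (432, 87, 175)] [111, 118, 110, 105, 69, 70, 70]
233 [(472, 96, 164), (466, 95, 166), (460, 94, 167), (451, 94, 171), (442, 93, 173), (436, 93, 175), (431, 91, 175)] [100, 110, 108, 100, 70, 69, 70]
234 [(482, 76, 136), (478, 71, 133), (460, 95, 164), (449, 98, 170), (441, 96, 172), (435, 95, 174), (429, 95, 175)] [76, 83, 92, 96, 70, 70, 69]
235 [(482, 75, 130), (477, 73, 130), (476, 61, 118), (450, 96, 164), (441, 97, 169), (435, 96, 171), (429, 95, 172)] [61, 65, 79, 93, 68, 68, 67]
236 [(483, 75, 125), (477, 73, 125), (475, 64, 117), (466, 61, 118), (441, 97, 164), (435, 95, 165), (429, 96, 169)] [62, 59, 71, 91, 66, 63, 64]
237 [(482, 76, 123), (477, 73, 121), (476, 62, 110), (481, 28, 73), (4
[... 4527 characters left out ...]
0, 42, 69), (463, 39, 43), (466, 37, 25), (460, 20, 67)]
212 [(429, 36, 250), (429, 25, 248), (437, 30, 190), (439, 22, 177), (442, 19, 154), (456, 38, 46), (460, 39, 16), (459, 31, 20)]
214 [(424, 36, 248), (424, 24, 250), (431, 30, 190), (434, 24, 169), (436, 19, 154), (451, 40, 36), (455, 41, 7), (454, 33, 11)]
216 [(420, 40, 234), (421, 31, 225), (426, 30, 188), (428, 25, 165), (448, 57, 11), (448, 47, 8), (448, 41, 8), (447, 33, 11)]
218 [(419, 51, 199), (420, 41, 191), (420, 30, 188), (422, 23, 170), (441, 56, 15), (441, 46, 13), (440, 38, 17), (441, 33, 11)]
220 [(414, 52, 193), (414, 41, 191), (413, 28, 195), (416, 23, 169), (434, 55, 19), (433, 44, 21), (433, 37, 24), (432, 29, 29)]
```

Depth shows tin a's top spans y 43–90 mm. The visible finger ends are at about z ≈ 80 mm, above the tin top at 72, although the state says the tips are at 43. I'll open, go down a little and compare.

>>> {"fn": "arm_command", "kwargs": {"translation": [[0,0,0],[0,0,0],[0,0,0],[0,0,0],[0,0,0],[0,0,0],[0,0,0],[0,0,0]], "turn": [[0,0,0],[0,0,0],[0,0,0],[0,0,0],[0,0,0],[0,0,0],[0,0,0],[0,0,0]], "jaw": 87}}

```text
clock: 6.7
position: [0.4665, 0.0618, 0.0623]
tcp_rot: [2.08, 2.355, -0.0]
force: [0.5, -0.1, -0.3]
finger_gap: 0.696
grasp_force: 0.0
```

>>> {"fn": "arm_command", "kwargs": {"translation": [[2,0,3],[2,0,3],[1,0,3],[0,0,0],[0,0,0],[0,0,0]], "turn": [[0,0,0],[0,0,0],[0,0,0],[0,0,0],[0,0,0],[0,0,0]]}}

```text
clock: 7.2
position: [0.4658, 0.0668, 0.0532]
tcp_rot: [-2.079, -2.355, 0.0]
force: [-0.2, -0.4, -0.6]
finger_gap: 0.995
grasp_force: 0.0
```

```bash
cat > fing.py <<'E'
from plan import *
def fing():
    ps=[capture("side") for _ in range(3)];s=dict(ps[-1]);s["z_map"]=np.median([q["z_map"] for q in ps],0)
    P,R,o=pose();L=cloud(s)*1e3; D=(L-P)@R   # tool axes
    return P,R,o,L,D,ps[-1]
E
python3 - <<'E'
from fing import *
P,R,o,L,D,s=fing();print(P,rack(P),o["force"],o["finger_gap"],o["clock"])
# dark pixels in finger zones, listed by tool-y band: lowest z
g=s["color"].mean(-1)
for lo,hi in((-62,-40),(40,62)):
    m=(D[...,1]>lo)&(D[...,1]<hi)&(abs(D[...,0])<22)&(L[...,2]>38)&(L[...,2]<170)
    r,c=np.where(m)
    print(lo,sorted([(int(L[a,b,2]),int(D[a,b,0]),int(D[a,b,1]),int(g[a,b])) for a,b in zip(r,c)])[:14])
E
```

```text
[465.98136952  66.7041671   53.44433733] [-16.2  61.5  53.4] [ 0.22314768  1.74587002 -0.48113723] 1.0020888288307617 7.35
-62 [(73, 9, -45, 121), (75, 11, -48, 106), (76, 0, -52, 100), (77, 12, -52, 122), (79, -2, -51, 82), (79, 10, -48, 82), (79, 10, -45, 99), (82, 9, -45, 94), (83, 12, -52, 107), (84, 10, -48, 72), (85, -1, -51, 81), (87, 9, -45, 88), (87, 12, -52, 93), (89, 10, -51, 75)]
40 [(71, 9, 44, 164), (71, 11, 50, 160), (75, 0, 43, 95), (77, 10, 43, 129), (77, 11, 46, 110), (77, 12, 49, 124), (79, 0, 43, 85), (79, 8, 47, 80), (81, 11, 49, 100), (82, -1, 44, 79), (82, 10, 43, 96), (83, 9, 50, 94), (86, 10, 43, 77), (87, 0, 43, 77)]
```

Fingertips are measured at z ≈ 72 with the state at 53.4. So the tips stand about 19 mm above the reported z, and I'll use that offset.

>>> {"fn": "arm_command", "kwargs": {"translation": [[0,0,6],[0,0,6],[0,0,6],[0,0,4],[0,0,0],[0,0,0]], "turn": [[0,0,0],[0,0,0],[0,0,0],[0,0,0],[0,0,0],[0,0,0]]}}

```text
clock: 7.85
position: [0.4653, 0.0667, 0.0307]
tcp_rot: [-2.079, -2.354, 0.001]
force: [0.7, -0.1, -0.1]
finger_gap: 0.999
grasp_force: 0.0
```

```bash
cat > tips.py <<'E'
from fing import *
P,R,o,L,D,s=fing();print(P,rack(P),o["force"],o["finger_gap"]*87,o["clock"])
g=s["color"].mean(-1)
for lo,hi in((-62,-40),(40,62)):
    m=(D[...,1]>lo)&(D[...,1]<hi)&(abs(D[...,0])<16)&(L[...,2]>36)&(L[...,2]<170)
    r,c=np.where(m)
    print(lo,sorted([(int(L[a,b,2]),int(D[a,b,0]),int(D[a,b,1]),int(g[a,b])) for a,b in zip(r,c)])[:8])
E
python3 tips.py
```

```text
[466.10123363  66.74595619  31.54912306] [-16.1  61.5  31.5] [ 0.50227074  0.77773159 -0.02683388] 87.38594042782158 8.0
-62 [(48, 9, -45, 120), (51, 10, -51, 100), (52, 11, -48, 102), (53, 0, -52, 82), (56, 11, -45, 102), (57, 0, -52, 77), (57, 12, -49, 77), (59, 10, -45, 94)]
40 [(49, 8, 49, 133), (50, 4, 43, 120), (51, 9, 45, 137), (54, -5, 43, 90), (54, 12, 50, 153), (56, 9, 45, 96), (56, 10, 48, 91), (57, -7, 43, 88)]
```

>>> {"fn": "arm_command", "kwargs": {"translation": [[0,0,2],[0,0,0],[0,0,0],[0,0,0],[0,0,0],[0,0,0],[0,0,0],[0,0,0]], "turn": [[0,0,0],[0,0,0],[0,0,0],[0,0,0],[0,0,0],[0,0,0],[0,0,0],[0,0,0]], "jaw": 30}}

```text
clock: 8.67
position: [0.4659, 0.0667, 0.0294]
tcp_rot: [2.079, 2.355, 0.0]
force: [-0.1, 0.8, 0.7]
finger_gap: 0.522
grasp_force: 28.6
```

>>> {"fn": "arm_command", "kwargs": {"translation": [[0,0,0],[0,0,0],[0,0,0]], "turn": [[0,0,0],[0,0,0],[0,0,0]]}}

```text
clock: 8.92
position: [0.466, 0.0667, 0.0294]
tcp_rot: [2.079, 2.355, 0.0]
force: [0.9, 0.6, -0.3]
finger_gap: 0.522
grasp_force: 28.6
```

```bash
cat > st.py <<'E'
from plan import *
np.set_printoptions(precision=2,suppress=True)
P,R,o=pose();print(P,"rack",rack(P),"F tool",R.T@o["force"],"gap",o["finger_gap"]*87,o["grasp_force"],o["clock"], "yaw",np.arctan2(R[1,1],R[0,1]))
E
python3 st.py
```

```text
[465.98  66.72  29.41] rack [-16.2  61.5  29.4] F tool [0.44 0.93 0.34] gap 45.38468119977439 28.63891902845353 8.9167 yaw 0.12398818868018834
```

>>> {"fn": "arm_command", "kwargs": {"translation": [[1,3,0],[2,4,0],[2,3,0],[0,1,0],[0,0,0],[0,0,0]], "turn": [[0,0,0],[0,0,0],[0,0,0],[0,0,0],[0,0,0],[0,0,0]]}}

```text
clock: 9.42
position: [0.4761, 0.0733, 0.0293]
tcp_rot: [-2.079, -2.354, 0.0]
force: [-3.8, -0.6, 4.7]
finger_gap: 0.52
grasp_force: 28.5
```

```bash
python3 st.py
```

```text
[476.05  73.35  29.34] rack [-5.4 66.9 29.3] F tool [-0.09 -3.8  -4.68] gap 45.20827752670516 28.510195029666647 9.4167 yaw 0.12405399965598059
```

>>> {"fn": "arm_command", "kwargs": {"translation": [[0,1,0],[0,0.5,0],[0,0,0],[0,0,0]], "turn": [[0,0,0],[0,0,0],[0,0,0],[0,0,0]]}}

```text
clock: 9.75
position: [0.4761, 0.0733, 0.0293]
tcp_rot: [-2.078, -2.353, 0.004]
force: [-8.8, -1.7, 9.2]
finger_gap: 0.52
grasp_force: 28.5
```

```bash
python3 st.py
```

```text
[476.14  73.32  29.29] rack [-5.3 66.8 29.3] F tool [-0.62 -9.02 -9.19] gap 45.25915298813611 28.53751618793467 9.75 yaw 0.12418108887950852
```

>>> {"fn": "arm_command", "kwargs": {"translation": [[0,1,0],[0,0.5,0],[0,0,0],[0,0,0]], "turn": [[0,0,0],[0,0,0],[0,0,0],[0,0,0]]}}

```text
clock: 10.08
position: [0.4763, 0.0734, 0.0293]
tcp_rot: [-2.076, -2.352, 0.007]
force: [-13.2, -1.8, 15.6]
finger_gap: 0.521
grasp_force: 28.5
```

```bash
python3 st.py
```

```text
[476.26  73.38  29.33] rack [-5.2 66.9 29.3] F tool [ -0.13 -13.44 -15.48] gap 45.29312331554061 28.51154002652038 10.0833 yaw 0.1243264949652787
```

Rear-rail contact shows up at estimated rack x −5.4 (true −2). I back off, then seek the left rail.

>>> {"fn": "arm_command", "kwargs": {"translation": [[0,-2,0],[0,-1.5,0],[1,0,0],[1,0,0],[0,0,0],[0,0,0]], "turn": [[0,0,0],[0,0,0],[0,0,0],[0,0,0],[0,0,0],[0,0,0]]}}

```text
clock: 10.58
position: [0.4759, 0.0748, 0.0295]
tcp_rot: [2.079, 2.354, 0.0]
force: [-0.3, -3.1, 2.3]
finger_gap: 0.518
grasp_force: 28.6
```

```bash
python3 st.py
```

```text
[475.89  74.75  29.51] rack [-5.4 68.3 29.5] F tool [-3.04 -0.73 -2.28] gap 45.047248723777926 28.57948894787114 10.5833 yaw 0.12412949926162382
```

>>> {"fn": "arm_command", "kwargs": {"translation": [[1,0,0],[1,0,0],[0,0,0],[0,0,0]], "turn": [[0,0,0],[0,0,0],[0,0,0],[0,0,0]]}}

```text
clock: 10.92
position: [0.4756, 0.0767, 0.0296]
tcp_rot: [2.079, 2.354, 0.0]
force: [-0.2, -4.7, 3.3]
finger_gap: 0.522
grasp_force: 28.5
```

```bash
python3 st.py
```

```text
[475.62  76.73  29.57] rack [-5.4 70.3 29.6] F tool [-4.62 -0.76 -3.26] gap 45.37845845276394 28.534259065927472 10.9167 yaw 0.12412062699602071
```

>>> {"fn": "arm_command", "kwargs": {"translation": [[1,0,0],[1,0,0],[0,0,0],[0,0,0]], "turn": [[0,0,0],[0,0,0],[0,0,0],[0,0,0]]}}

```text
clock: 11.25
position: [0.4752, 0.0778, 0.0297]
tcp_rot: [2.078, 2.354, -0.002]
force: [-0.5, -9.5, 4.9]
finger_gap: 0.52
grasp_force: 28.7
```

```bash
python3 st.py
```

```text
[475.24  77.77  29.69] rack [-5.7 71.4 29.7] F tool [-9.36 -1.65 -4.91] gap 45.25691422392857 28.700463712157216 11.25 yaw 0.1242944066071901
```

>>> {"fn": "arm_command", "kwargs": {"translation": [[-0.5,0,0],[0,0,0],[0,0,0],[0,0,0],[0,0,0],[0,0,0],[0,0,0]], "turn": [[0,0,0],[0,0,0],[0,0,0],[0,0,0],[0,0,0],[0,0,0],[0,0,0]], "jaw": 87}}

```text
clock: 11.83
position: [0.4749, 0.0787, 0.0293]
tcp_rot: [-2.079, -2.355, -0.0]
force: [-0.3, 1.4, 0.5]
finger_gap: 0.947
grasp_force: 0.0
```

>>> {"fn": "arm_command", "kwargs": {"translation": [[0,0,-12],[0,0,-14],[0,0,-12],[-20,-1,0],[-25,-2,0],[-20,-3,0],[-9,0,0],[0,0,0]], "turn": [[0,0,0],[0,0,0],[0,0,0],[0,0,0],[0,0,0],[0,0,0],[0,0,0],[0,0,0]]}}

```text
clock: 12.5
position: [0.4785, 0.0029, 0.0675]
tcp_rot: [2.082, 2.352, 0.0]
force: [0.5, -0.1, 0.6]
finger_gap: 1.001
grasp_force: 0.0
```

```bash
cat > tins.py <<'E'
from plan import *
import sys
for n in sys.argv[1:]:
    ps=[capture(n) for _ in range(3)];s=dict(ps[-1]);s["z_map"]=np.median([q["z_map"] for q in ps],0);L=cloud(s)*1e3
    g=s["color"].astype(int); grey=(g.max(-1)-g.min(-1)<30)&(g.mean(-1)>110)
    for zt in(72,52):
        m=(abs(L[...,2]-zt)<4)&grey&(L[...,0]>420)&(L[...,0]<530)&(L[...,1]>-300)&(L[...,1]<110)
        k,lab,st,ce=cv2.connectedComponentsWithStats(m.astype(np.uint8),connectivity=4)
        for i in range(1,k):
            if st[i,4]<40: continue
            X=L[lab==i]; (cx,cy),(w,h),a=cv2.minAreaRect(X[:,:2].astype(np.float32))
            print(n,zt,"ctr %.0f %.0f"%(cx,cy),"mean",X[:,:2].mean(0).round(0),"wh %.0f %.0f ang %.0f n %d"%(w,h,a,len(X)),"rack",rack([cx,cy,zt])[:2])
E
python3 st.py; python3 tins.py side top
```

```text
[478.49   2.9   67.48] rack [-11.4  -3.4  67.5] F tool [-0.15  0.5  -0.6 ] gap 87.08697550217657 0.0 12.5 yaw 0.1215261914003369
side 72 ctr 486 -40 mean [486. -39.] wh 43 24 ang 9 n 75 rack [ -9.3 -46.9]
side 72 ctr 476 6 mean [476.   9.] wh 43 45 ang 7 n 140 rack [-13.    0.3]
side 72 ctr 475 78 mean [474.  79.] wh 43 43 ang 13 n 157 rack [-5.9 71.5]
side 52 ctr 458 -257 mean [ 458. -255.] wh 40 45 ang 48 n 81 rack [ -62.9 -259.2]
top 72 ctr 488 -53 mean [487. -55.] wh 42 43 ang 3 n 154 rack [ -8.7 -60.4]
top 52 ctr 461 -260 mean [ 461. -262.] wh 44 43 ang 44 n 163 rack [ -60.2 -262.8]
```

>>> {"fn": "arm_command", "kwargs": {"translation": [[2,0,10],[1,0,10],[0,0,10],[0,0,6],[0,0,2],[0,0,0]], "turn": [[0,0,0],[0,0,0],[0,0,0],[0,0,0],[0,0,0],[0,0,0]]}}

```text
clock: 13.3
position: [0.4768, 0.0074, 0.0281]
tcp_rot: [-2.078, -2.353, 0.002]
force: [0.2, 0.1, 0.4]
finger_gap: 0.999
grasp_force: 0.0
```

>>> {"fn": "arm_command", "kwargs": {"translation": [[0,0,0],[0,0,0],[0,0,0],[0,0,0],[0,0,0],[0,0,0],[0,0,0],[0,0,0]], "turn": [[0,0,0],[0,0,0],[0,0,0],[0,0,0],[0,0,0],[0,0,0],[0,0,0],[0,0,0]], "jaw": 30}}

```text
clock: 13.97
position: [0.4778, 0.0072, 0.0295]
tcp_rot: [-2.08, -2.355, 0.0]
force: [-0.5, -0.7, 0.3]
finger_gap: 0.503
grasp_force: 29.5
```

>>> {"fn": "arm_command", "kwargs": {"translation": [[0,0,0],[0,0,0]], "turn": [[0,0,0],[0,0,0]]}}

```text
clock: 14.13
position: [0.4778, 0.0072, 0.0295]
tcp_rot: [-2.079, -2.355, 0.0]
force: [-0.4, 0.1, 1.9]
finger_gap: 0.51
grasp_force: 29.5
```

```bash
python3 st.py
```

```text
[477.78   7.22  29.46] rack [-11.6   1.   29.5] F tool [ 0.14 -0.36 -1.92] gap 44.37362112396985 29.486556774863857 14.1333 yaw 0.12404028160357636
```

>>> {"fn": "arm_command", "kwargs": {"translation": [[3,3,0],[6,2.8,0],[6,0,0],[5,0,0],[3,0,0],[0,0,0],[0,0,0]], "turn": [[0,0,0],[0,0,0],[0,0,0],[0,0,0],[0,0,0],[0,0,0],[0,0,0]]}}

```text
clock: 14.72
position: [0.4809, 0.0317, 0.0295]
tcp_rot: [-2.079, -2.355, -0.002]
force: [0.6, 1.9, 2.3]
finger_gap: 0.507
grasp_force: 29.5
```

```bash
python3 st.py
```

```text
[480.88  31.69  29.49] rack [-5.6 24.9 29.5] F tool [ 1.86  0.88 -2.3 ] gap 44.14157890838959 29.498940902558388 14.7167 yaw 0.12444950767182726
```

>>> {"fn": "arm_command", "kwargs": {"translation": [[1,0,0],[1,0,0],[1,0,0],[0,0,0],[0,0,0]], "turn": [[0,0,0],[0,0,0],[0,0,0],[0,0,0],[0,0,0]]}}

```text
clock: 15.13
position: [0.4804, 0.0335, 0.0295]
tcp_rot: [2.079, 2.354, -0.0]
force: [-0.4, -2.8, 2.7]
finger_gap: 0.507
grasp_force: 29.5
```

```bash
python3 st.py
```

```text
[480.44  33.46  29.46] rack [-5.8 26.7 29.5] F tool [-2.78 -0.7  -2.7 ] gap 44.10292413560112 29.459011567123525 15.1333 yaw 0.12389698306516765
```

>>> {"fn": "arm_command", "kwargs": {"translation": [[1,0,0],[1,0,0],[0,0,0],[0,0,0]], "turn": [[0,0,0],[0,0,0],[0,0,0],[0,0,0]]}}

```text
clock: 15.47
position: [0.4803, 0.0347, 0.0295]
tcp_rot: [2.078, 2.354, -0.002]
force: [-0.0, -7.7, 1.9]
finger_gap: 0.508
grasp_force: 29.3
```

```bash
python3 st.py
```

```text
[480.29  34.74  29.49] rack [-5.8 28.  29.5] F tool [-7.67 -1.   -1.88] gap 44.172994510362145 29.346889037296933 15.4667 yaw 0.124499841177031
```

>>> {"fn": "arm_command", "kwargs": {"translation": [[-0.5,0,0],[0,0,0],[0,0,0],[0,0,0],[0,0,0],[0,0,0],[0,0,0]], "turn": [[0,0,0],[0,0,0],[0,0,0],[0,0,0],[0,0,0],[0,0,0],[0,0,0]], "jaw": 87}}

```text
clock: 16.05
position: [0.4801, 0.0354, 0.0292]
tcp_rot: [-2.079, -2.355, 0.0]
force: [0.0, -0.2, 0.8]
finger_gap: 0.947
grasp_force: 0.0
```

>>> {"fn": "arm_command", "kwargs": {"translation": [[0,0,-12],[0,0,-14],[0,0,-12],[-22,-1,0],[-30,-1,0],[-22,-1,0],[-11,0,0],[0,0,0]], "turn": [[0,0,0],[0,0,0],[0,0,0],[0,0,0],[0,0,0],[0,0,0],[0,0,0],[0,0,0]]}}

```text
clock: 16.72
position: [0.4881, -0.0512, 0.0675]
tcp_rot: [2.082, 2.352, 0.0]
force: [0.1, 0.2, 0.9]
finger_gap: 0.998
grasp_force: 0.0
```

```bash
python3 st.py; python3 tins.py side top
```

```text
[488.06 -51.16  67.5 ] rack [ -8.4 -58.2  67.5] F tool [ 0.2   0.11 -0.85] gap 86.8542976456741 0.0 16.7167 yaw 0.12135811277795369
side 72 ctr 487 -50 mean [486. -48.] wh 42 43 ang 7 n 126 rack [ -9.1 -57. ]
side 72 ctr 477 57 mean [476.  59.] wh 44 90 ang 6 n 307 rack [-6.  50.7]
side 52 ctr 458 -263 mean [ 457. -263.] wh 24 55 ang 88 n 41 rack [ -63.2 -265. ]
top 72 ctr 477 66 mean [476.  71.] wh 43 62 ang 11 n 177 rack [-5.6 60. ]
top 52 ctr 461 -262 mean [ 460. -261.] wh 44 43 ang 48 n 162 rack [ -60.6 -264.1]
```

>>> {"fn": "arm_command", "kwargs": {"translation": [[1,0,10],[0,0,10],[0,0,10],[0,0,6],[0,0,2],[0,0,0]], "turn": [[0,0,0],[0,0,0],[0,0,0],[0,0,0],[0,0,0],[0,0,0]]}}

```text
clock: 17.52
position: [0.4866, -0.0482, 0.0281]
tcp_rot: [-2.078, -2.353, 0.002]
force: [-0.6, -0.2, 0.6]
finger_gap: 1.0
grasp_force: 0.0
```

>>> {"fn": "arm_command", "kwargs": {"translation": [[0,0,0],[0,0,0],[0,0,0],[0,0,0],[0,0,0],[0,0,0],[0,0,0],[0,0,0]], "turn": [[0,0,0],[0,0,0],[0,0,0],[0,0,0],[0,0,0],[0,0,0],[0,0,0],[0,0,0]], "jaw": 30}}

```text
clock: 18.18
position: [0.4876, -0.0485, 0.0294]
tcp_rot: [2.08, 2.355, -0.0]
force: [-0.2, 0.8, 1.0]
finger_gap: 0.505
grasp_force: 29.9
```

>>> {"fn": "arm_command", "kwargs": {"translation": [[0,0,0],[0,0,0]], "turn": [[0,0,0],[0,0,0]]}}

```text
clock: 18.35
position: [0.4876, -0.0485, 0.0295]
tcp_rot: [2.079, 2.355, -0.0]
force: [-0.7, 0.6, 2.0]
finger_gap: 0.501
grasp_force: 29.9
```

```bash
python3 st.py
```

```text
[487.58 -48.48  29.46] rack [ -8.5 -55.5  29.5] F tool [ 0.63 -0.61 -1.98] gap 43.55151886369923 29.90087670274079 18.35 yaw 0.12401684084580278
```

>>> {"fn": "arm_command", "kwargs": {"translation": [[4,1,0],[8,1.8,0],[9,0,0],[8,0,0],[5,0,0],[3,0,0],[0,0,0],[0,0,0]], "turn": [[0,0,0],[0,0,0],[0,0,0],[0,0,0],[0,0,0],[0,0,0],[0,0,0],[0,0,0]]}}

```text
clock: 19.02
position: [0.4858, -0.0104, 0.0295]
tcp_rot: [-2.079, -2.355, -0.002]
force: [-0.8, 3.8, 4.3]
finger_gap: 0.5
grasp_force: 29.9
```

```bash
python3 st.py
```

```text
[485.77 -10.41  29.46] rack [ -5.8 -17.4  29.5] F tool [ 3.83 -0.33 -4.25] gap 43.52573610983196 29.915669574402273 19.0167 yaw 0.12442026594973385
```

>>> {"fn": "arm_command", "kwargs": {"translation": [[1,0,0],[1,0,0],[1,0,0],[0,0,0],[0,0,0]], "turn": [[0,0,0],[0,0,0],[0,0,0],[0,0,0],[0,0,0]]}}

```text
clock: 19.43
position: [0.4856, -0.0088, 0.0294]
tcp_rot: [2.079, 2.354, -0.0]
force: [1.0, -2.4, 2.2]
finger_gap: 0.502
grasp_force: 29.9
```

```bash
python3 st.py
```

```text
[485.62  -8.78  29.45] rack [ -5.7 -15.8  29.4] F tool [-2.55  0.74 -2.16] gap 43.71450608312044 29.91852270439267 19.4333 yaw 0.12376776761485474
```

>>> {"fn": "arm_command", "kwargs": {"translation": [[1,0,0],[1,0,0],[0,0,0],[0,0,0]], "turn": [[0,0,0],[0,0,0],[0,0,0],[0,0,0]]}}

```text
clock: 19.77
position: [0.4855, -0.0071, 0.0294]
tcp_rot: [2.079, 2.354, -0.001]
force: [1.7, -5.9, 1.2]
finger_gap: 0.507
grasp_force: 29.9
```

```bash
python3 st.py
```

```text
[485.5   -7.07  29.45] rack [ -5.6 -14.1  29.4] F tool [-6.02  0.93 -1.21] gap 44.10128836743913 29.91208054125309 19.7667 yaw 0.12411885531158456
```

>>> {"fn": "arm_command", "kwargs": {"translation": [[1,0,0],[1,0,0],[0,0,0],[0,0,0]], "turn": [[0,0,0],[0,0,0],[0,0,0],[0,0,0]]}}

```text
clock: 20.1
position: [0.4858, -0.0069, 0.0298]
tcp_rot: [2.076, 2.353, -0.003]
force: [0.7, -11.5, 1.5]
finger_gap: 0.502
grasp_force: 29.9
```

```bash
python3 st.py
```

```text
[485.76  -6.88  29.81] rack [ -5.4 -13.9  29.8] F tool [-11.54  -0.7   -1.44] gap 43.678311836752904 29.887015717104077 20.1 yaw 0.12487466917513179
```

>>> {"fn": "arm_command", "kwargs": {"translation": [[-0.5,0,0],[0,0,0],[0,0,0],[0,0,0],[0,0,0],[0,0,0],[0,0,0]], "turn": [[0,0,0],[0,0,0],[0,0,0],[0,0,0],[0,0,0],[0,0,0],[0,0,0]], "jaw": 87}}

```text
clock: 20.68
position: [0.4848, -0.0047, 0.0292]
tcp_rot: [-2.079, -2.355, 0.0]
force: [-0.0, 0.2, 1.0]
finger_gap: 0.938
grasp_force: 0.0
```

>>> {"fn": "arm_command", "kwargs": {"translation": [[0,0,-12],[0,0,-14],[0,0,-14],[-25,0,0],[-40,0,0],[-40,0,0],[-40,0,0],[-40,0,0]], "turn": [[0,0,0],[0,0,0],[0,0,0],[0,0,0],[0,0,0],[0,0,0],[0,0,0],[0,0,0]]}}

```text
clock: 21.35
position: [0.508, -0.1901, 0.0695]
tcp_rot: [2.079, 2.355, 0.0]
force: [0.8, -0.0, 0.2]
finger_gap: 1.004
grasp_force: 0.0
```

```bash
python3 st.py; python3 tins.py side top
```

```text
[ 507.95 -190.15   69.55] rack [  -5.3 -198.5   69.5] F tool [-0.13  0.79 -0.2 ] gap 87.31412038788656 0.0 21.35 yaw 0.12458672882913013
side 72 ctr 480 36 mean [479.  41.] wh 44 130 ang 8 n 428 rack [-5.8 29.6]
side 52 ctr 459 -257 mean [ 454. -255.] wh 42 44 ang 47 n 80 rack [ -61.9 -259. ]
top 72 ctr 486 -23 mean [487. -25.] wh 36 21 ang 11 n 44 rack [ -6.6 -30.1]
top 72 ctr 474 80 mean [476.  83.] wh 40 34 ang 4 n 94 rack [-6.6 73.8]
top 52 ctr 460 -261 mean [ 460. -261.] wh 41 43 ang 45 n 168 rack [ -61.3 -263.6]
```

```bash
python3 -c "
from plan import *
plan((459,-258.5,50),np.radians(46))"
```

```text
6
[[-10.8, -9.5, 3.1], [-9.6, -10.6, 3.1], [-8.4, -11.6, 3.1], [-7.0, -12.5, 3.1], [-5.5, -13.2, 3.1], [-4.0, -13.8, 3.1]]
[[-0.0, -0.0, -0.113], [-0.0, -0.0, -0.113], [-0.0, -0.0, -0.113], [-0.0, -0.0, -0.113], [-0.0, -0.0, -0.113], [-0.0, -0.0, -0.113]]
```

>>> {"fn": "arm_command", "kwargs": {"translation": [[-11,-9.5,3],[-9.5,-10.5,3],[-8.5,-11.5,3],[-7,-12.5,3],[-5.5,-13,3],[-4,-14,3],[0,0,0],[0,0,0]], "turn": [[0,0,-0.113],[0,0,-0.113],[0,0,-0.113],[0,0,-0.113],[0,0,-0.113],[0,0,-0.113],[0,0,0],[0,0,0]]}}

```text
clock: 22.32
position: [0.4596, -0.2584, 0.0511]
tcp_rot: [-1.181, -2.91, -0.001]
force: [0.9, 0.1, 0.1]
finger_gap: 1.001
grasp_force: 0.0
```

```bash
python3 st.py; python3 tins.py side|grep " 52 "; python3 -c "
from plan import *
plan((459,-258.5,10),np.radians(46))"
```

```text
[ 459.57 -258.42   51.15] rack [ -61.5 -260.5   51.1] F tool [-0.58  0.76 -0.09] gap 87.111117636827 0.0 22.3167 yaw 0.7998263036829284
side 52 ctr 460 -256 mean [ 459. -254.] wh 42 43 ang 51 n 88 rack [ -60.8 -258.3]
2
[[0.5, -0.4, 20.8], [0.5, -0.4, 20.8]]
[[0.0, 0.0, -0.001], [0.0, 0.0, -0.001]]
```

>>> {"fn": "arm_command", "kwargs": {"translation": [[0,0,10],[0,0,10],[0,0,10],[0,0,8],[0,0,3],[0,0,0]], "turn": [[0,0,0],[0,0,0],[0,0,0],[0,0,0],[0,0,0],[0,0,0]]}}

```text
clock: 22.97
position: [0.4586, -0.2589, 0.0086]
tcp_rot: [-1.177, -2.909, -0.001]
force: [-0.4, -0.3, 0.1]
finger_gap: 1.004
grasp_force: 0.0
```

>>> {"fn": "arm_command", "kwargs": {"translation": [[0,0,0],[0,0,0],[0,0,0],[0,0,0],[0,0,0],[0,0,0],[0,0,0],[0,0,0]], "turn": [[0,0,0],[0,0,0],[0,0,0],[0,0,0],[0,0,0],[0,0,0],[0,0,0],[0,0,0]], "jaw": 30}}

```text
clock: 23.63
position: [0.4597, -0.2598, 0.0105]
tcp_rot: [1.178, 2.912, -0.0]
force: [0.4, -0.0, 1.3]
finger_gap: 0.505
grasp_force: 29.9
```

>>> {"fn": "arm_command", "kwargs": {"translation": [[0,0,0],[0,0,0]], "turn": [[0,0,0],[0,0,0]]}}

```text
clock: 23.8
position: [0.4597, -0.2598, 0.0105]
tcp_rot: [1.178, 2.912, -0.0]
force: [-0.1, -0.8, 1.7]
finger_gap: 0.505
grasp_force: 29.9
```

```bash
python3 st.py
```

```text
[ 459.75 -259.83   10.48] rack [ -61.5 -262.    10.5] F tool [-0.46 -0.64 -1.7 ] gap 43.906562046877546 29.89673956297338 23.8 yaw 0.8019617683651873
```

>>> {"fn": "arm_command", "kwargs": {"translation": [[0,0,0],[0,0,0],[0,0,0],[0,0,0],[0,0,0],[0,0,0],[0,0,0],[0,0,0]], "turn": [[0,0,0],[0,0,0],[0,0,0],[0,0,0],[0,0,0],[0,0,0],[0,0,0.08],[0,0,0.11]], "jaw": 87}}

```text
clock: 24.47
position: [0.4597, -0.2598, 0.0103]
tcp_rot: [-1.454, -2.785, 0.0]
force: [-0.7, 0.2, -0.0]
finger_gap: 0.974
grasp_force: 0.0
```

>>> {"fn": "arm_command", "kwargs": {"translation": [[0,0,0],[0,0,0],[0,0,0],[0,0,0],[0,0,0],[0,0,0],[0,0,0],[0,0,0]], "turn": [[0,0,0.12],[0,0,0.12],[0,0,0.12],[0,0,0.12],[0,0,0.12],[0,0,0.12],[0,0,0.12],[0,0,0.12]]}}

```text
clock: 25.13
position: [0.4597, -0.2598, 0.0103]
tcp_rot: [-2.578, -1.796, 0.0]
force: [0.1, -0.0, 0.5]
finger_gap: 1.0
grasp_force: 0.0
```

>>> {"fn": "arm_command", "kwargs": {"translation": [[0,0,0],[0,0,0],[0,0,0],[0,0,0],[0,0,0],[0,0,0]], "turn": [[0,0,0.12],[0,0,0.12],[0,0,0.12],[0,0,0.06],[0,0,0],[0,0,0]]}}

```text
clock: 25.63
position: [0.4597, -0.2597, 0.0103]
tcp_rot: [-2.891, -1.231, 0.0]
force: [-0.5, -0.2, -0.1]
finger_gap: 1.001
grasp_force: 0.0
```

```bash
python3 st.py
```

```text
[ 459.7  -259.73   10.32] rack [ -61.5 -261.9   10.3] F tool [-0.53 -0.25  0.15] gap 87.12152042529749 0.0 25.6333 yaw -0.7657804057522593
```

>>> {"fn": "arm_command", "kwargs": {"translation": [[0,0,0],[0,0,0],[0,0,0],[0,0,0],[0,0,0],[0,0,0],[0,0,0],[0,0,0]], "turn": [[0,0,0],[0,0,0],[0,0,0],[0,0,0],[0,0,0],[0,0,0],[0,0,0],[0,0,0]], "jaw": 30}}

```text
clock: 26.3
position: [0.4597, -0.2597, 0.0104]
tcp_rot: [2.892, 1.228, 0.0]
force: [-0.1, 0.2, -0.3]
finger_gap: 0.502
grasp_force: 29.9
```

>>> {"fn": "arm_command", "kwargs": {"translation": [[0,0,0],[0,0,0],[0,0,-5],[0,0,-15],[0,0,-20],[0,0,-18],[0,0,-7],[0,0,0]], "turn": [[0,0,0],[0,0,0],[0,0,0],[0,0,0],[0,0,0],[0,0,0],[0,0,0],[0,0,0]]}}

```text
clock: 26.97
position: [0.4612, -0.2609, 0.0777]
tcp_rot: [2.888, 1.226, 0.003]
force: [0.2, -0.3, -1.2]
finger_gap: 0.505
grasp_force: 29.9
```

```bash
python3 st.py; python3 -c "
from plan import *
plan(unrack(-7,-64.5,72),.122,n=10)"
```

```text
[ 461.17 -260.9    77.68] rack [ -60.2 -263.2   77.7] F tool [-0.08  0.35  1.16] gap 43.95891904956438 29.942094585858285 26.9667 yaw -0.7679534245550613
10
[[16.7, -12.1, 0.5], [17.7, -10.5, 0.5], [18.5, -8.9, 0.5], [19.3, -7.2, 0.5], [19.8, -5.5, 0.5], [20.2, -3.7, 0.6], [20.5, -1.9, 0.6], [20.6, -0.1, 0.6], [20.5, 1.8, 0.6], [20.3, 3.6, 0.6]]
[[0.0, 0.0, -0.089], [0.0, 0.0, -0.089], [0.0, 0.0, -0.089], [0.0, 0.0, -0.089], [0.0, 0.0, -0.089], [0.0, 0.0, -0.089], [0.0, 0.0, -0.089], [0.0, 0.0, -0.089], [0.0, 0.0, -0.089], [0.0, 0.0, -0.089]]
```

>>> {"fn": "arm_command", "kwargs": {"translation": [[16.5,-12,0.5],[17.5,-10.5,0.5],[18.5,-9,0.5],[19.5,-7,0.5],[20,-5.5,0.5],[20,-3.5,0.5],[20.5,-2,0.5],[20.5,0,0.5]], "turn": [[0,0,-0.089],[0,0,-0.089],[0,0,-0.089],[0,0,-0.089],[0,0,-0.089],[0,0,-0.089],[0,0,-0.089],[0,0,-0.089]]}}

```text
clock: 27.63
position: [0.4822, -0.0959, 0.0699]
tcp_rot: [-2.277, -2.162, 0.001]
force: [-0.6, -0.7, -0.9]
finger_gap: 0.506
grasp_force: 29.9
```

>>> {"fn": "arm_command", "kwargs": {"translation": [[20.5,2,0.5],[20,3.5,0.5],[0,0,0],[0,0,0],[0,0,0]], "turn": [[0,0,-0.089],[0,0,-0.089],[0,0,0],[0,0,0],[0,0,0]]}}

```text
clock: 28.05
position: [0.4885, -0.0571, 0.0696]
tcp_rot: [-2.084, -2.35, 0.001]
force: [0.2, 0.0, -0.5]
finger_gap: 0.506
grasp_force: 30.0
```

```bash
python3 st.py; python3 - <<'E'
from plan import *
# right end of the three-tin row and right rail, seen from the side camera and top
for n in("side","top"):
    ps=[capture(n) for _ in range(3)];s=dict(ps[-1]);s["z_map"]=np.median([q["z_map"] for q in ps],0);L=cloud(s)*1e3
    c,sn=np.cos(YAW),np.sin(YAW);dx=L[...,0]-RX;dy=L[...,1]-RY;x=c*dx+sn*dy;y=-sn*dx+c*dy;z=L[...,2]
    m=(abs(x+6)<15)&(y<20)&(y>-130)
    for k in range(-116,-10,4):
        q=m&(abs(y-k)<2); print(k,q.sum(),np.percentile(z[q],[10,50,90]).round() if q.sum()>2 else "",end=";")
    print()
E
```

```text
[488.52 -57.12  69.62] rack [ -8.6 -64.1  69.6] F tool [0.01 0.22 0.48] gap 43.98005081200366 29.99264228856191 28.05 yaw 0.11976977587027213
-116 6 [460. 465. 475.];-112 8 [467. 470. 475.];-108 10 [470. 474. 477.];-104 3 [468. 471. 475.];-100 3 [472. 472. 473.];-96 6 [468. 472. 473.];-92 5 [201. 470. 474.];-88 6 [470. 473. 474.];-84 12 [112. 471. 474.];-80 12 [112. 113. 472.];-76 18 [ 83. 112. 474.];-72 15 [112. 114. 473.];-68 15 [112. 472. 473.];-64 20 [112. 293. 473.];-60 13 [112. 113. 473.];-56 17 [111. 114. 473.];-52 14 [112. 113. 474.];-48 11 [111. 112. 472.];-44 95 [ 71.  94. 230.];-40 95 [106. 206. 229.];-36 56 [ 72. 205. 268.];-32 65 [112. 270. 343.];-28 220 [258. 323. 364.];-24 88 [197. 304. 360.];-20 9 [ 71.  73. 156.];-16 11 [ 70.  73. 486.];-12 13 [ 72.  73. 493.];
-116 28 [ -2. 468. 475.];-112 29 [ -2. 460. 477.];-108 31 [ -2. 464. 471.];-104 53 [ -1. 287. 472.];-100 51 [  7. 171. 471.];-96 48 [ 33. 176. 472.];-92 37 [ 28. 467. 473.];-88 54 [ 19.  96. 473.];-84 27 [ 19. 471. 473.];-80 26 [113. 471. 474.];-76 20 [470. 471. 473.];-72 21 [470. 472. 473.];-68 21 [470. 472. 474.];-64 20 [470. 472. 473.];-60 23 [470. 472. 473.];-56 22 [471. 472. 474.];-52 19 [469. 472. 473.];-48 24 [469. 471. 474.];-44 20 [468. 471. 473.];-40 22 [468. 471. 474.];-36 21 [468. 471. 472.];-32 23 [466. 470. 473.];-28 20 [466. 470. 473.];-24 31 [465. 471. 483.];-20 33 [464. 479. 488.];-16 42 [460. 483. 491.];-12 23 [485. 490. 495.];
```

>>> {"fn": "arm_command", "kwargs": {"translation": [[-0.5,1,3],[0,1,6],[0,0,7],[0,0,7],[0,0,5],[0,0,2],[0,0,0],[0,0,0]], "turn": [[0,0,0],[0,0,0],[0,0,0],[0,0,0],[0,0,0],[0,0,0],[0,0,0],[0,0,0]]}}

```text
clock: 29.02
position: [0.4911, -0.0569, 0.0401]
tcp_rot: [-2.082, -2.353, 0.0]
force: [0.3, -0.1, -0.7]
finger_gap: 0.504
grasp_force: 30.0
```

```bash
python3 st.py
```

```text
[491.08 -56.93  40.14] rack [ -6.1 -64.3  40.1] F tool [-0.12  0.3   0.67] gap 43.82089478188102 29.99271362554282 29.0167 yaw 0.1220684889105448
```

>>> {"fn": "arm_command", "kwargs": {"translation": [[0,-0.5,3],[0,0,3],[0,0,2.5],[0,0,1],[0,0,0],[0,0,0]], "turn": [[0,0,0],[0,0,0],[0,0,0],[0,0,0],[0,0,0],[0,0,0]]}}

```text
clock: 29.52
position: [0.4907, -0.0571, 0.0309]
tcp_rot: [2.082, 2.353, 0.0]
force: [0.1, -0.2, -0.1]
finger_gap: 0.504
grasp_force: 30.0
```

```bash
python3 st.py
```

```text
[490.72 -57.08  30.85] rack [ -6.4 -64.4  30.9] F tool [-0.23  0.04  0.15] gap 43.83145451994227 29.992797654122114 29.5167 yaw 0.12194591822421588
```

>>> {"fn": "arm_command", "kwargs": {"translation": [[0,0,0.7],[0,0,0],[0,0,0]], "turn": [[0,0,0],[0,0,0],[0,0,0]]}}

```text
clock: 29.77
position: [0.4909, -0.0571, 0.0305]
tcp_rot: [2.082, 2.353, 0.0]
force: [-0.9, -0.2, 2.4]
finger_gap: 0.505
grasp_force: 30.0
```

>>> {"fn": "arm_command", "kwargs": {"translation": [[0,0,0],[0,0,0],[0,0,0],[0,0,0],[0,0,0],[0,0,0],[0,0,0]], "turn": [[0,0,0],[0,0,0],[0,0,0],[0,0,0],[0,0,0],[0,0,0],[0,0,0]], "jaw": 87}}

```text
clock: 30.35
position: [0.4906, -0.0571, 0.0301]
tcp_rot: [-2.082, -2.353, 0.0]
force: [0.6, -0.8, -0.6]
finger_gap: 0.941
grasp_force: 0.0
```

>>> {"fn": "arm_command", "kwargs": {"translation": [[0,0,-12],[0,0,-15],[-25,0,-20],[-40,0,-25],[-40,0,-20],[-40,0,-10],[0,0,0]], "turn": [[0,0,0],[0,0,0],[0,0,0],[0,0,0],[0,0,0],[0,0,0],[0,0,0]]}}

```text
clock: 30.93
position: [0.5101, -0.2011, 0.1319]
tcp_rot: [2.08, 2.342, -0.001]
force: [-0.2, 0.4, 1.1]
finger_gap: 0.999
grasp_force: 0.0
```

```bash
python3 st.py; python3 tins.py side top; python3 - <<'E'
from plan import *
for n in("top","side"):
    p=capture(n); L=cloud(p)*1e3
    for q in mark_of(p,"flap_pull")[:2]:
        r,c=q["centre"]; print(n,q["conf"],q["centre"],L[int(r),int(c)].round(),atz(p,r,c,.015)*1e3)
    g=p["color"].astype(int)
    m=(L[...,0]<440)&(L[...,0]>370)&(abs(L[...,1])<40)&(g.mean(-1)<110)&(g[...,0]>g[...,2]+10)
    r,c=np.where(m)
    if len(r): print(n,"pull px",len(r),np.percentile(L[m],[5,50,95],axis=0).round().tolist())
    im=p["color"][185:240,150:230] if n=="top" else p["color"][210:280,205:285]
    save("h_%s.png"%n,cv2.resize(im,None,fx=7,fy=7,interpolation=cv2.INTER_CUBIC))
a=cv2.imread("pics/h_top.png");b=cv2.imread("pics/h_side.png")
h=min(a.shape[0],b.shape[0]);cv2.imwrite("pics/h.png",cv2.resize(np.hstack([cv2.resize(a,(560,h)),cv2.resize(b,(int(b.shape[1]*h/b.shape[0]),h))]),(800,310)))
E
```

```text
[ 510.09 -201.08  131.89] rack [  -4.4 -209.7  131.9] F tool [ 0.38 -0.19 -1.06] gap 86.87418938175408 0.0 30.9333 yaw 0.11801130870125529
side 72 ctr 483 12 mean [482.  18.] wh 45 180 ang 7 n 565 rack [-5.7  4.7]
top 72 ctr 491 -61 mean [491. -61.] wh 41 44 ang 7 n 162 rack [ -6.4 -68. ]
top 72 ctr 487 -19 mean [486. -16.] wh 38 45 ang 59 n 118 rack [ -5.2 -26.4]
top pull px 17 [[377.0, -35.0, -923.0], [381.0, -0.0, -912.0], [381.0, 33.0, -489.0]]
side 0.87 [247.9, 265.5] [400.   5.  32.] [401.86804946  -6.03269276  15.        ]
side pull px 34 [[371.0, -11.0, -915.0], [397.0, 8.0, 24.0], [410.0, 29.0, 33.0]]
```

View pics/h.png

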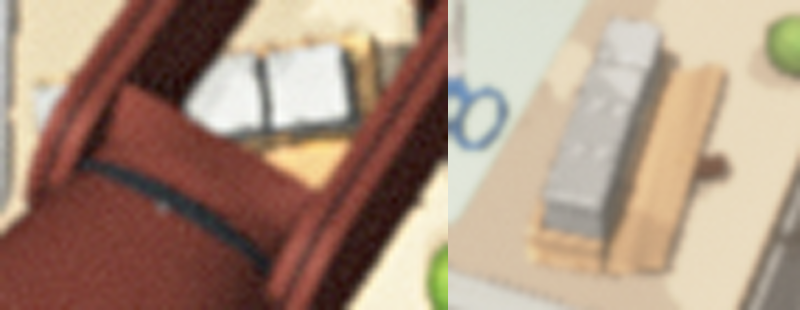

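All four tins now stand in one straight row in the side crop (row at x 545–660), and the pull is at (712,168). Next I turn the tool 90° to pinch the pull.

```bash
python3 -c "
from plan import *
plan(unrack(-94.8,1.5,70),YAW-np.pi/2,n=14)"
```

```text
14
[[14.5, -6.3, 4.1], [13.7, -7.9, 4.1], [12.7, -9.3, 4.1], [11.6, -10.7, 4.1], [10.3, -11.9, 4.1], [8.9, -13.0, 4.1], [7.4, -13.9, 4.1], [5.8, -14.7, 4.1], [4.1, -15.2, 4.1], [2.4, -15.6, 4.1], [0.6, -15.8, 4.1], [-1.2, -15.7, 4.1], [-2.9, -15.5, 4.1], [-4.7, -15.1, 4.1]]
[[-0.0, 0.0, 0.112], [-0.0, 0.0, 0.112], [-0.0, 0.0, 0.112], [-0.0, 0.0, 0.112], [-0.0, 0.0, 0.112], [-0.0, 0.0, 0.112], [-0.0, 0.0, 0.112], [-0.0, 0.0, 0.112], [-0.0, 0.0, 0.112], [-0.0, 0.0, 0.112], [-0.0, 0.0, 0.112], [-0.0, 0.0, 0.112], [-0.0, 0.0, 0.112], [-0.0, 0.0, 0.112]]
```

>>> {"fn": "arm_command", "kwargs": {"translation": [[14.5,-6.5,4],[13.5,-8,4],[12.5,-9.5,4],[11.5,-10.5,4],[10.5,-12,4],[9,-13,4],[7.5,-14,4],[6,-14.5,4]], "turn": [[0,0,0.112],[0,0,0.112],[0,0,0.112],[0,0,0.112],[0,0,0.112],[0,0,0.112],[0,0,0.112],[0,0,0.112]], "jaw": 50}}

```text
clock: 32.1
position: [0.4428, -0.0839, 0.0956]
tcp_rot: [-2.898, -1.212, 0.0]
force: [-0.1, 0.2, 0.3]
finger_gap: 0.59
grasp_force: 0.0
```

>>> {"fn": "arm_command", "kwargs": {"translation": [[4,-15,4],[2.5,-15.5,4],[0.5,-16,4],[-1,-15.5,4],[-3,-15.5,4],[-4.5,-15,4],[0,0,0],[0,0,0]], "turn": [[0,0,0.112],[0,0,0.112],[0,0,0.112],[0,0,0.112],[0,0,0.112],[0,0,0.112],[0,0,0],[0,0,0]]}}

```text
clock: 32.77
position: [0.3952, -0.0033, 0.0718]
tcp_rot: [3.135, 0.204, -0.0]
force: [-0.2, 1.1, -0.5]
finger_gap: 0.576
grasp_force: 0.0
```

```bash
python3 st.py; python3 - <<'E'
from plan import *
ps=[capture("side") for _ in range(3)];p=dict(ps[-1]);p["z_map"]=np.median([q["z_map"] for q in ps],0);L=cloud(p)*1e3;g=p["color"].astype(int)
for q in mark_of(ps[-1],"flap_pull")[:2]:
    r,c=q["centre"]; print(q["conf"],q["centre"],L[int(r),int(c)].round(),rack(atz(p,r,c,.021)*1e3))
for q in outline_of(ps[-1],"flap_pull")[:2]: print(q["conf"],q["bbox"])
for r in range(243,254):
    print(r,[(*rack(L[r,c]).astype(int).tolist(),int(g[r,c].mean())) for c in range(258,274,2)])
save("k.png",cv2.resize(p["color"][195:285,200:320],(800,600),interpolation=cv2.INTER_CUBIC))
E
```

```text
[395.24  -3.25  71.77] rack [-94.8   0.5  71.8] F tool [-0.04 -1.1   0.47] gap 50.09145135786215 0.0 32.7667 yaw -1.4407734194275181
0.89 [247.0, 264.1] [404.   2.  28.] [-84.2  -0.7  21. ]
0.87 [255.6, 254.0, 28.4, 35.8]
0.46 [247.6, 217.4, 13.9, 12.6]
243 [(-62, -7, 27, 148), (-68, -6, 30, 131), (-74, -12, 25, 111), (-76, -36, 0, 120), (-83, -35, 1, 117), (-89, -37, 1, 119), (-96, -39, 0, 123), (-103, -38, 3, 123)]
244 [(-63, -2, 27, 149), (-69, -2, 30, 123), (-70, -29, 0, 107), (-77, -30, 0, 110), (-84, -31, 0, 102), (-90, -35, -1, 117), (-97, -36, -1, 124), (-103, -37, 0, 124)]
245 [(-64, 2, 28, 151), (-70, 2, 30, 122), (-76, -4, 24, 95), (-83, -3, 27, 90), (-90, -2, 30, 83), (-91, -30, 0, 105), (-98, -30, 1, 123), (-104, -33, 0, 124)]
246 [(-64, 3, 25, 155), (-71, 5, 29, 126), (-77, 0, 25, 84), (-84, 1, 28, 75), (-91, 3, 33, 73), (-96, -4, 25, 101), (-99, -24, 3, 125), (-105, -27, 1, 123)]
247 [(-65, 8, 26, 159), (-72, 8, 28, 133), (-78, 5, 26, 83), (-85, 4, 27, 76), (-92, 8, 33, 73), (-93, -20, 0, 105), (-100, -21, 1, 124), (-106, -23, 1, 124)]
248 [(-67, 14, 27, 164), (-73, 12
[... 224 characters left out ...]
7), (-95, -12, 0, 128), (-101, -15, 0, 142), (-108, -14, 1, 128)]
250 [(-69, 23, 29, 162), (-74, 17, 24, 116), (-79, 10, 17, 103), (-83, -4, 1, 110), (-89, -6, 0, 127), (-96, -7, 1, 154), (-102, -11, 0, 169), (-108, -13, -1, 149)]
251 [(-70, 28, 30, 160), (-71, 3, 2, 113), (-77, 0, 0, 132), (-84, 0, 0, 143), (-90, -5, -2, 162), (-97, -2, 2, 179), (-103, -5, 1, 190), (-110, -7, 0, 181)]
252 [(-71, 31, 29, 159), (-72, 6, 1, 116), (-79, 7, 4, 151), (-85, 2, 0, 170), (-91, 0, -1, 187), (-97, 0, 0, 194), (-104, 0, 1, 197), (-110, -3, 0, 196)]
253 [(-72, 36, 30, 149), (-73, 11, 1, 118), (-80, 11, 3, 162), (-86, 8, 1, 183), (-92, 4, -1, 196), (-99, 5, 1, 197), (-105, 1, -1, 199), (-112, 2, 2, 198)]
```

View pics/k.png

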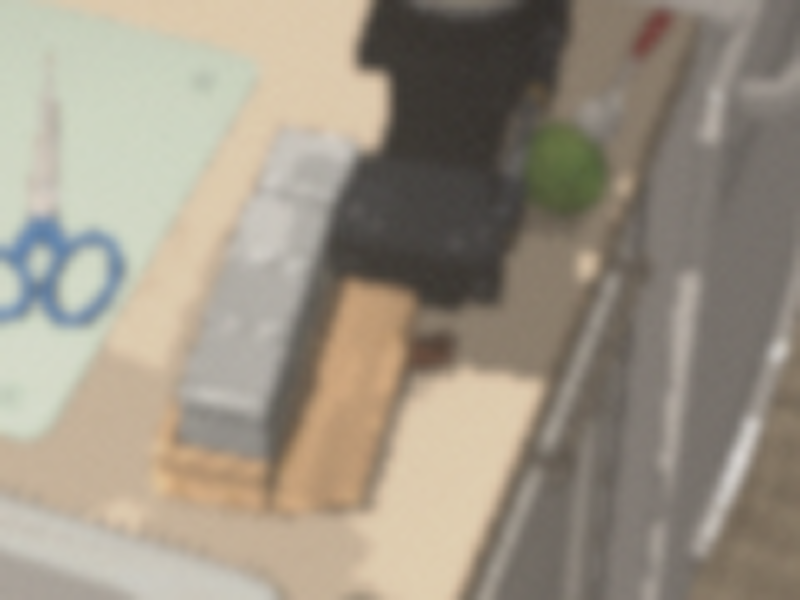

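>>> {"fn": "arm_command", "kwargs": {"translation": [[0.8,-1,10],[0,0,15],[0,0,15],[0,0,10],[0,0,7],[0,0,3],[0,0,0],[0,0,0]], "turn": [[0,0,-0.01],[0,0,0],[0,0,0],[0,0,0],[0,0,0],[0,0,0],[0,0,0],[0,0,0]]}}

```text
clock: 33.68
position: [0.3964, -0.0028, 0.012]
tcp_rot: [3.134, 0.212, 0.0]
force: [-0.1, 0.9, 0.8]
finger_gap: 0.572
grasp_force: 0.0
```

```bash
python3 st.py
```

```text
[396.41  -2.8   11.97] rack [-93.6   0.8  12. ] F tool [ 0.05 -0.86 -0.76] gap 49.80464371090319 0.0 33.6833 yaw -1.435884377254854
```

>>> {"fn": "arm_command", "kwargs": {"translation": [[0,0,5],[0,0,5],[0,0,4],[0,0,2],[0,0,0],[0,0,0]], "turn": [[0,0,0],[0,0,0],[0,0,0],[0,0,0],[0,0,0],[0,0,0]]}}

```text
clock: 34.18
position: [0.396, -0.0027, -0.0043]
tcp_rot: [-3.134, -0.212, 0.001]
force: [0.3, 0.9, 0.3]
finger_gap: 0.574
grasp_force: 0.0
```

```bash
python3 st.py
```

```text
[395.98  -2.65  -4.32] rack [-94.    1.   -4.3] F tool [ 0.42 -0.81 -0.31] gap 49.93903706758303 0.0 34.1833 yaw -1.4360040834624708
```

>>> {"fn": "arm_command", "kwargs": {"translation": [[0,0,0],[0,0,0],[0,0,0],[0,0,0],[0,0,0],[0,0,0],[0,0,0],[0,0,0]], "turn": [[0,0,0],[0,0,0],[0,0,0],[0,0,0],[0,0,0],[0,0,0],[0,0,0],[0,0,0]], "jaw": 8}}

```text
clock: 34.85
position: [0.3962, -0.0026, -0.0041]
tcp_rot: [-3.134, -0.211, -0.0]
force: [0.5, 0.9, -0.4]
finger_gap: 0.205
grasp_force: 30.0
```

```bash
python3 st.py
```

```text
[396.21  -2.56  -4.1 ] rack [-93.7   1.1  -4.1] F tool [ 0.58 -0.82  0.4 ] gap 17.83780821919212 29.998649060726166 34.85 yaw -1.4361173350799605
```

>>> {"fn": "arm_command", "kwargs": {"translation": [[1.3,0,-4.3],[1.7,0,-4],[2.7,0,-5.4],[3.3,0,-5.1],[0,0,0],[0,0,0]], "turn": [[0,0,0],[0,0,0],[0,0,0],[0,0,0],[0,0,0],[0,0,0]]}}

```text
clock: 35.35
position: [0.4053, -0.0015, 0.015]
tcp_rot: [3.134, 0.212, 0.0]
force: [1.7, 1.1, -3.1]
finger_gap: 0.201
grasp_force: 30.0
```

```bash
python3 st.py; python3 - <<'E'
from plan import *
p=capture("side");L=cloud(p)*1e3
c,sn=np.cos(YAW),np.sin(YAW);dx=L[...,0]-RX;dy=L[...,1]-RY;x=c*dx+sn*dy+3.6;y=-sn*dx+c*dy-1.5
m=(y>30)&(y<96)&(x<-30)&(x>-100)&(L[...,2]>5)&(L[...,2]<60)
A=np.polyfit(x[m],L[...,2][m],1);print("flap slope",A,"angle",np.pi/2-np.arctan(-A[0]), m.sum(), "max z",np.percentile(L[...,2][m],95))
E
```

```text
[405.31  -1.49  15.04] rack [-84.6   1.   15. ] F tool [ 1.83 -0.83  3.14] gap 17.4655687416373 29.99644160270691 35.35 yaw -1.4357303298440456
flap slope [-0.77352571 -6.51688798] angle 0.9124079892507353 140 max z 42.907753015823616
```

>>> {"fn": "arm_command", "kwargs": {"translation": [[4,0,-4.6],[4,0,-4.5],[4.7,0,-3.8],[5,0,-3.5],[5.4,0,-2.8],[5.5,0,-2.5],[0,0,0],[0,0,0]], "turn": [[0,0,0],[0,0,0],[0,0,0],[0,0,0],[0,0,0],[0,0,0],[0,0,0],[0,0,0]]}}

```text
clock: 36.07
position: [0.4337, 0.002, 0.0364]
tcp_rot: [3.134, 0.212, -0.001]
force: [-0.0, -5.1, -7.1]
finger_gap: 0.198
grasp_force: 30.0
```

```bash
python3 st.py
```

```text
[433.7    1.97  36.38] rack [-56.    1.1  36.4] F tool [-0.69  5.    7.08] gap 17.231211816236087 29.999913275241852 36.0667 yaw -1.4356725448549659
```

>>> {"fn": "arm_command", "kwargs": {"translation": [[5.8,0,-1.7],[5,0,-1.2],[1,0,0],[0,0,0],[0,0,0]], "turn": [[0,0,0],[0,0,0],[0,0,0],[0,0,0],[0,0,0]]}}

```text
clock: 36.48
position: [0.4427, 0.0031, 0.0387]
tcp_rot: [3.133, 0.213, -0.01]
force: [-6.5, -8.4, -1.7]
finger_gap: 0.201
grasp_force: 30.0
```

```bash
python3 st.py
```

```text
[442.75   3.08  38.72] rack [-46.9   1.1  38.7] F tool [-7.58  7.41  1.8 ] gap 17.464430017270022 29.999658465385437 36.4833 yaw -1.4353092922818935
```

>>> {"fn": "arm_command", "kwargs": {"translation": [[1,0,0],[1,0,0],[1,0,0],[0,0,0],[0,0,0]], "turn": [[0,0,0],[0,0,0],[0,0,0],[0,0,0],[0,0,0]]}}

```text
clock: 36.9
position: [0.4428, 0.0031, 0.0386]
tcp_rot: [3.133, 0.213, -0.02]
force: [-20.0, -10.2, 9.9]
finger_gap: 0.205
grasp_force: 30.0
```

```bash
cat > chk.py <<'E'
from plan import *
for n in("side","top"):
    ps=[capture(n) for _ in range(4)];p=dict(ps[-1]);p["z_map"]=np.median([q["z_map"] for q in ps],0);L=cloud(p)*1e3
    c,sn=np.cos(YAW),np.sin(YAW);dx=L[...,0]-RX;dy=L[...,1]-RY;x=c*dx+sn*dy+3.6;y=-sn*dx+c*dy-1.5
    # outer panel face: x vs z
    m=(abs(y)<98)&(abs(y)>22)&(x<-27)&(x>-60)&(L[...,2]>12)&(L[...,2]<46)
    if m.sum()>10:
        A=np.polyfit(L[...,2][m],x[m],1);print(n,"panel outer x at z=10,50:",np.polyval(A,[10,50]).round(1),"tilt",-A[0],m.sum())
    m=(abs(y)<98)&(abs(y)>22)&(x<-27)&(x>-60)&(L[...,2]>47)&(L[...,2]<58)
    if m.sum()>5: print(n,"panel top x",np.percentile(x[m],[5,50,95]).round(1),"z",np.median(L[...,2][m]))
E
python3 st.py; python3 chk.py
```

```text
[442.79   3.12  38.65] rack [-46.8   1.1  38.6] F tool [-21.29   7.41  -9.58] gap 17.809557779531442 30.001920461654663 36.9 yaw -1.4347653287408588
side panel outer x at z=10,50: [-33.4 -32.6] tilt -0.017870797457022056 53
side panel top x [-33.  -30.9 -27.3] z 51.871873142527505
top panel outer x at z=10,50: [-31.9 -32. ] tilt 0.004364301227495149 20
top panel top x [-32.  -29.5 -27. ] z 51.23686980188657
```

>>> {"fn": "arm_command", "kwargs": {"translation": [[-2,0,0],[-1.5,0,0],[0,0,0]], "turn": [[0,0,0],[0,0,0],[0,0,0]]}}

```text
clock: 37.55
position: [0.4427, 0.0031, 0.0387]
tcp_rot: [3.133, 0.212, -0.007]
force: [-5.7, -7.6, -5.7]
finger_gap: 0.204
grasp_force: 30.0
```

>>> {"fn": "arm_command", "kwargs": {"translation": [[0,0,0],[0,0,0],[0,0,0],[0,0,0],[0,0,0],[0,0,0],[0,0,0]], "turn": [[0,0,0],[0,0,0],[0,0,0],[0,0,0],[0,0,0],[0,0,0],[0,0,0]], "jaw": 50}}

```text
clock: 38.13
position: [0.4449, 0.004, 0.0395]
tcp_rot: [-3.134, -0.212, -0.001]
force: [0.3, -0.6, 0.2]
finger_gap: 0.558
grasp_force: 0.0
```

>>> {"fn": "arm_command", "kwargs": {"translation": [[0,0,-10],[0,0,-20],[0,0,-30],[0,0,-35],[0,0,-35],[0,0,-20],[0,0,0]], "turn": [[0,0,0],[0,0,0],[0,0,0],[0,0,0],[0,0,0],[0,0,0],[0,0,0]]}}

```text
clock: 38.72
position: [0.4481, 0.0034, 0.1959]
tcp_rot: [3.132, 0.212, 0.016]
force: [0.5, 0.2, -0.1]
finger_gap: 0.575
grasp_force: 0.0
```

```bash
python3 st.py; python3 chk.py; python3 tins.py side top; python3 - <<'E'
from plan import *
p=capture("side");save("z.png",cv2.resize(p["color"][195:285,200:320],(800,600),interpolation=cv2.INTER_CUBIC))
E
```

```text
[448.12   3.39 195.86] rack [-41.5   0.8 195.9] F tool [ 0.55 -0.12  0.06] gap 50.0146480293956 0.0 38.7167 yaw -1.4358218935133005
side panel outer x at z=10,50: [-33.5 -32.8] tilt -0.01589463732807384 77
side panel top x [-33.3 -30.4 -27.2] z 52.03817128973809
top panel outer x at z=10,50: [-32.6 -32.1] tilt -0.012418519392254317 45
top panel top x [-32.  -30.1 -27.2] z 50.786360774076385
side 72 ctr 483 12 mean [482.  19.] wh 45 180 ang 7 n 562 rack [-5.4  5.2]
top 72 ctr 492 -62 mean [492. -63.] wh 40 39 ang 4 n 144 rack [ -6.1 -69.6]
```

View pics/z.png

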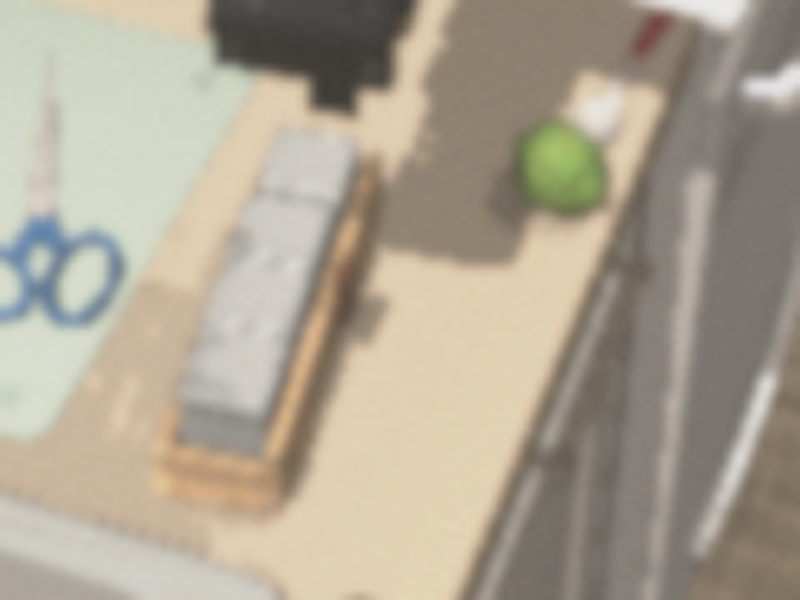

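The final crop shows the front shut, the four tins in one square row (180–360, 130–450), and the lime and spoon in place. Handing in.

```bash
python3 -c "
from station import job;print(job.sign_off())"
```

```text
the job is handed in; nothing more can be done
None
```

I handed the job in; the station gave no verdict. The last images show the four tins square in one row, tin_d in at the right-hand end, the front shut and the gripper clear. The lime and spoon look unmoved; I didn't re-check the lemon and peeler, but the arm stayed clear of them.

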